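# Tip a scoop of brass plugs into the stock bin

### The job

Pick up the loaded bench scoop by its handle and carry it level to the blue stock bin without spilling, then tip all five brass plugs into the bin. Set the empty scoop back down flat on the rubber mat it came from, not dropping it, and leave the carton, the pump and the heating element where they are.

Things in the scene. Friction and masses are not known exactly. Their poses are not given: they have to be found in the camera images.
- scoop: Bare aluminium bench scoop with black T-handle, 320 g empty. Pan 130 long (x) x 100 wide (y), floor 3 thick, side walls 26 high, 3 thick, back wall (-x) 34 high, front (+x) open. Origin: centre of the pan's underside; +x out of the front, z up. A 10 x 34 mm stem rises from the back, leaning back (to -x) 25 degrees. Starts flat on the mat, open front more or less away from the robot.
- scoop_grip (a point): Centre of the black grip bar, at (-105, 0, 91) mm in the scoop's frame and with its axes. Bar 90 long (scoop y), 22 thick (grip across this), 36 deep along the leaning stem (-0.42, 0, 0.91). Its flat faces look to (0.91, 0, 0.42) and opposite, so it is gripped squarely with the fingers pointing along (0.42, 0, -0.91) of the scoop: 25 degrees from vertical, from behind and above.
- scoop_lip (a point): Middle of the open front edge of the scoop's floor (upper face), at (65, 0, 3) mm in the scoop's frame. The plugs begin to slide when the scoop is tilted 18 to 26 degrees; tipped 45 to 50 degrees nose-down it empties.
- mat: Flat black rubber mat, 200 (x) x 150 (y) x 3 mm, fixed to the counter. Origin: centre of its underside; it is the scoop's place.
- bin: Open-topped blue plastic stock bin, empty, fixed, 220 (x) x 190 (y) x 75 mm high outside, walls and floor 5 thick. Origin: centre of its underside. It stands on the other side (left or right) of the counter from the mat.
- bin_in (a point): Centre of the bin's inner floor, 5 mm above the counter; axes as the bin's. The rim is 70 mm above this point.
- plug0: Brass blanking plug, one of five alike, about 35 g: hexagonal head 22.5 mm across flats (26 over corners) and 8 high, with a threaded stub 15 in diameter standing 10 above it. Origin: centre of the head's flat underside, z along the stub. It starts standing on its head on the scoop's floor, loose.
- plug1: Brass blanking plug, one of five alike, about 35 g: hexagonal head 22.5 mm across flats (26 over corners) and 8 high, with a threaded stub 15 in diameter standing 10 above it. Origin: centre of the head's flat underside, z along the stub. It starts standing on its head on the scoop's floor, loose.
- plug2: Brass blanking plug, one of five alike, about 35 g: hexagonal head 22.5 mm across flats (26 over corners) and 8 high, with a threaded stub 15 in diameter standing 10 above it. Origin: centre of the head's flat underside, z along the stub. It starts standing on its head on the scoop's floor, loose.
- plug3: Brass blanking plug, one of five alike, about 35 g: hexagonal head 22.5 mm across flats (26 over corners) and 8 high, with a threaded stub 15 in diameter standing 10 above it. Origin: centre of the head's flat underside, z along the stub. It starts standing on its head on the scoop's floor, loose.
- plug4: Brass blanking plug, one of five alike, about 35 g: hexagonal head 22.5 mm across flats (26 over corners) and 8 high, with a threaded stub 15 in diameter standing 10 above it. Origin: centre of the head's flat underside, z along the stub. It starts standing on its head on the scoop's floor, loose.
- carton: Small closed cardboard carton 70 x 55 x 60 mm high, bystander, between mat and bin. Origin: centre of its underside.
- pump: White plastic drain pump body, bystander, nearer the robot between mat and bin: round, 52 in diameter, 45 high, with a side spout along its +x reaching 45 from the axis. Origin: centre of its underside.
- element: Bent dark steel heating element lying flat, bystander, at the far edge: round bar 10 thick in an open-ended loop about 145 (y) x 105 (x) mm. Origin: on the counter, amid the loop.

How it is judged (in metres and radians):
On the way, in this order (a step that is already met when the one before it is completed fails the run):
1. the scoop is lifted clear of the mat, level, with all five plugs in its pan (height (world z) of scoop above 0.05 m and angle between scoop's own z axis and vertical below 0.26 rad and x of plug0 in the frame of scoop between -0.068 and 0.068 m and y of plug0 in the frame of scoop between -0.05 and 0.05 m and z of each of plug0, plug1, plug2, plug3, plug4 in the frame of scoop below 0.05 m and x of plug1 in the frame of scoop between -0.068 and 0.068 m and y of plug1 in the frame of scoop between -0.05 and 0.05 m and x of plug2 in the frame of scoop between -0.068 and 0.068 m and y of plug2 in the frame of scoop between -0.05 and 0.05 m and x of plug3 in the frame of scoop between -0.068 and 0.068 m and y of plug3 in the frame of scoop between -0.05 and 0.05 m and x of plug4 in the frame of scoop between -0.068 and 0.068 m and y of plug4 in the frame of scoop between -0.05 and 0.05 m), for 0.2 s.
2. the scoop's front edge is brought over the bin with all five plugs still in the pan (horizontal distance between scoop_lip and bin_in below 0.13 m and height (world z) of scoop_lip above 0.06 m and x of plug0 in the frame of scoop between -0.068 and 0.068 m and y of plug0 in the frame of scoop between -0.05 and 0.05 m and z of each of plug0, plug1, plug2, plug3, plug4 in the frame of scoop below 0.05 m and x of plug1 in the frame of scoop between -0.068 and 0.068 m and y of plug1 in the frame of scoop between -0.05 and 0.05 m and x of plug2 in the frame of scoop between -0.068 and 0.068 m and y of plug2 in the frame of scoop between -0.05 and 0.05 m and x of plug3 in the frame of scoop between -0.068 and 0.068 m and y of plug3 in the frame of scoop between -0.05 and 0.05 m and x of plug4 in the frame of scoop between -0.068 and 0.068 m and y of plug4 in the frame of scoop between -0.05 and 0.05 m), for 0.1 s.
3. all five plugs have been tipped out of the scoop into the bin (x of plug0 in the frame of bin_in between -0.105 and 0.105 m and y of plug0 in the frame of bin_in between -0.09 and 0.09 m and z of each of plug0, plug1, plug2, plug3, plug4 in the frame of bin_in below 0.07 m and x of plug1 in the frame of bin_in between -0.105 and 0.105 m and y of plug1 in the frame of bin_in between -0.09 and 0.09 m and x of plug2 in the frame of bin_in between -0.105 and 0.105 m and y of plug2 in the frame of bin_in between -0.09 and 0.09 m and x of plug3 in the frame of bin_in between -0.105 and 0.105 m and y of plug3 in the frame of bin_in between -0.09 and 0.09 m and x of plug4 in the frame of bin_in between -0.105 and 0.105 m and y of plug4 in the frame of bin_in between -0.09 and 0.09 m and not (x of plug0 in the frame of scoop between -0.068 and 0.068 m and y of plug0 in the frame of scoop between -0.05 and 0.05 m and z of plug0 in the frame of scoop below 0.05 m) and not (x of plug1 in the frame of scoop between -0.068 and 0.068 m and y of plug1 in the frame of scoop between -0.05 and 0.05 m and z of plug1 in the frame of scoop below 0.05 m) and not (x of plug2 in the frame of scoop between -0.068 and 0.068 m and y of plug2 in the frame of scoop between -0.05 and 0.05 m and z of plug2 in the frame of scoop below 0.05 m) and not (x of plug3 in the frame of scoop between -0.068 and 0.068 m and y of plug3 in the frame of scoop between -0.05 and 0.05 m and z of plug3 in the frame of scoop below 0.05 m) and not (x of plug4 in the frame of scoop between -0.068 and 0.068 m and y of plug4 in the frame of scoop between -0.05 and 0.05 m and z of plug4 in the frame of scoop below 0.05 m)), for 0.2 s.
At the end, for the whole second after the job is handed in: All five plugs lie at rest in the bin, below its rim; the scoop lies at rest flat on the mat (within about 3 degrees), upright, its pan's centre within 60 mm of the mat's centre; the bystanders are where they were (x of plug0 in the frame of bin_in between -0.105 and 0.105 m and y of plug0 in the frame of bin_in between -0.09 and 0.09 m and z of each of plug0, plug1, plug2, plug3, plug4 in the frame of bin_in below 0.07 m and x of plug1 in the frame of bin_in between -0.105 and 0.105 m and y of plug1 in the frame of bin_in between -0.09 and 0.09 m and x of plug2 in the frame of bin_in between -0.105 and 0.105 m and y of plug2 in the frame of bin_in between -0.09 and 0.09 m and x of plug3 in the frame of bin_in between -0.105 and 0.105 m and y of plug3 in the frame of bin_in between -0.09 and 0.09 m and x of plug4 in the frame of bin_in between -0.105 and 0.105 m and y of plug4 in the frame of bin_in between -0.09 and 0.09 m and linear speed of each of plug0, plug1, plug2, plug3, plug4 below 0.03 m/s and horizontal distance between scoop and mat below 0.06 m and angle between scoop's own z axis and vertical below 0.06 rad and height (world z) of scoop below 0.008 m and linear speed of scoop below 0.02 m/s); the robot touches nothing.
It fails at once if a plug is spilled: out of the scoop's pan and not over the bin ((not (x of plug0 in the frame of scoop between -0.068 and 0.068 m and y of plug0 in the frame of scoop between -0.05 and 0.05 m and z of plug0 in the frame of scoop below 0.05 m) and horizontal distance between plug0 and bin_in above 0.16 m) or (not (x of plug1 in the frame of scoop between -0.068 and 0.068 m and y of plug1 in the frame of scoop between -0.05 and 0.05 m and z of plug1 in the frame of scoop below 0.05 m) and horizontal distance between plug1 and bin_in above 0.16 m) or (not (x of plug2 in the frame of scoop between -0.068 and 0.068 m and y of plug2 in the frame of scoop between -0.05 and 0.05 m and z of plug2 in the frame of scoop below 0.05 m) and horizontal distance between plug2 and bin_in above 0.16 m) or (not (x of plug3 in the frame of scoop between -0.068 and 0.068 m and y of plug3 in the frame of scoop between -0.05 and 0.05 m and z of plug3 in the frame of scoop below 0.05 m) and horizontal distance between plug3 and bin_in above 0.16 m) or (not (x of plug4 in the frame of scoop between -0.068 and 0.068 m and y of plug4 in the frame of scoop between -0.05 and 0.05 m and z of plug4 in the frame of scoop below 0.05 m) and horizontal distance between plug4 and bin_in above 0.16 m)).
It fails at once if the loaded scoop is not carried level: tilted over 20 degrees with plugs in it, its front edge away from the bin (angle between scoop's own z axis and vertical above 0.35 rad and horizontal distance between scoop_lip and bin_in above 0.17 m and ((x of plug0 in the frame of scoop between -0.068 and 0.068 m and y of plug0 in the frame of scoop between -0.05 and 0.05 m and z of plug0 in the frame of scoop below 0.05 m) or (x of plug1 in the frame of scoop between -0.068 and 0.068 m and y of plug1 in the frame of scoop between -0.05 and 0.05 m and z of plug1 in the frame of scoop below 0.05 m) or (x of plug2 in the frame of scoop between -0.068 and 0.068 m and y of plug2 in the frame of scoop between -0.05 and 0.05 m and z of plug2 in the frame of scoop below 0.05 m) or (x of plug3 in the frame of scoop between -0.068 and 0.068 m and y of plug3 in the frame of scoop between -0.05 and 0.05 m and z of plug3 in the frame of scoop below 0.05 m) or (x of plug4 in the frame of scoop between -0.068 and 0.068 m and y of plug4 in the frame of scoop between -0.05 and 0.05 m and z of plug4 in the frame of scoop below 0.05 m))).
It fails at once if the scoop is let go in the air or left lying on something high (height (world z) of scoop above 0.035 m and contact force between the fingers and scoop below 0.01 N).
It fails at once if the carton, the pump or the heating element is moved more than 20 mm or knocked over (distance of any of carton, pump, element from where it was at the start of the episode above 0.02 m or angle between any of carton, pump, element's own z axis and vertical above 0.35 rad).
It also fails if it takes over 64 s, if anything falls off the work surface, if the arm or the gripper's body presses on something with over 40 N, if the wrist force passes 120 N, or if a joint passes its speed limit or range.

### The arm

A 6-joint arm with a two-finger parallel gripper is mounted at the origin on the work surface. World frame = base frame: x ahead of the robot, y to its left, z up, the work surface at z = 0. Lengths are in m, angles in degrees, forces in N, time in s.
With the tool pointing down it reaches from about 0.4 to 0.825 m from the base axis. Payload 7 kg.
Tool frame: the origin (TCP) lies at the very end of the fingers, on their centre line; the grasp point (between the pads) lies 19 mm behind it; z points along the fingers, y is the line along which they close (so a half turn about z gives the same grasp; the last joint's range is limited). The gripper opens to 88 mm and grips with 3 to 60 N. Pads are 19 mm wide; open, the fingers measure 130 mm over their backs; the gripper's body (78 mm by 193 mm) begins 47 mm behind the grasp point.
Start: joints at [-57.061, 20.546, 0.682, 0, -70.136, -16.507], TCP at [0.191, -0.647, 0.189] pointing down, gripper open.
Joint ranges: [-176.03, 176.03], [-82.01, 121.73], [-58.28, 71.71], [-173.87, 95.51], [-174.79, -0.11], [-173.66, 173.66]. Speed limits (degrees/s): [136.94, 136.94, 172.46, 180, 180, 180].

### API

Orientations are given as [roll, pitch, yaw] about the fixed x, y, z axes, in that order (R = Rz(yaw) Ry(pitch) Rx(roll)).
In Python, from plant import ctrl gives the robot as it stands.
- The arm moves only by the tool carry_out, never from a script. Its argument "deltas" is a list that holds one entry, the list of rows, each a list of 5 numbers: the shift along the tool's x, y, z scaled (see below), then the turn about the tool's z scaled (see below), then the opening, from -1 (shut) to 1 (fully open). A call has 1 to 5 rows; each row is the pose to reach, as a shift and turn from the pose commanded when the call began, along the tool's axes at that moment, turning the shorter way round; what a row does not reach only later rows make up. The controller multiplies each number of a shift by 20 cm and each number of a turn by 2 pi rad. A row lasts 1/10 s, in which the tool goes at most 50 mm and 8.59 degrees, less where a joint would pass 70% of its speed; a pose out of reach is approached as far as the arm can. A call with a number of a shift or a turn outside -1 to 1 is refused whole. A call with a gripper value outside its range is refused whole. The fingers move at their own pace and stop on an object; the grip force is fixed at half the most. Time passes only in rows, so rows that repeat a pose let the fingers close. It gives the time, the measured TCP pose, the force, the opening and the grip force at its end, in the units of the state.
- ctrl.get_obs(): the state, without advancing time (a new reading comes with each control period).
- ctrl.snapshot(name): name is "side" or "top"; returns a dict with "color" (420x560x3 uint8, red, green, blue), "camera_matrix" (3x3 intrinsics, pixels), "R" (3x3) and "t" (3): a world point X has camera coordinates R X + t. Camera axes: x right, y down, z forward; pixel columns grow to the right and rows downward; lengths in m; the calibration is good to about 2 mm. A picture is of the moment at which its call begins. There is no depth.
- ctrl.close_job(): hands the job in; it is judged then, once.
Trained networks look in a picture, given as the dict that the camera call returned (one of the last four; its "shot" number tells which), for a name from the list of things; names that differ only in an ending like _2 or _b are one class to them, and where a whole thing is asked for, a point or a joint stands for the part that bears it (a point fixed in the world has none). Each returns a list of dicts, best first, with "p" (0 to 1); they miss things now and then, are a little off and sometimes report something else, mostly with a low value. They report only what shows in the picture. A call takes as long as a camera call.
- ctrl.search_frame(picture, name): "centre" ([column, row] in pixels, amid what is visible of it).
- ctrl.silhouettes(picture, name): "mask" (420x560 bool, what is visible of it) and "centre" ([column, row] in pixels, amid what is visible of it).
- ctrl.spot_point(picture, name): "centre" ([column, row] in pixels: a listed point, or the origin of a listed thing).
The state is a dict: "clock": time; "joint_pos": joint angles; "qvel": joint speeds; "tau": joint torques, N m; "tool_pos": TCP position; "orientation": TCP orientation; "force": force on the tool from outside, world axes, zero at the start; "moment": the same for the moment, N m; "opening": finger opening in m; "gripper_force": force on a finger pad.
Only numpy, scipy, OpenCV 4.12 (cv2) and the standard library are available. Lean on these libraries where they do the work, as an engineer would, in place of code of your own. Each camera call takes 0.05 s, during which the arm holds its last target. There are 200 camera calls.

## Working session

There is one attempt and no reset: what is moved stays moved. The work goes in short steps, Python scripts to look and compute and a tool call to move; the robot and the scene stay as the last step left them, time stands still between calls to the robot, and variables do not carry over. Pictures are saved under pics/ and viewed, at most 10 in all, crops included, and the job is handed in when it is done.

Besides the shell and the picture viewer there is one more tool, called as name(argument=value, ...) on one line, values as JSON. carry_out: Moves the arm, as the interface text tells. Its arguments: {"type":"object","properties":{"deltas":{"type":"array"}},"required":["deltas"]}

```bash
mkdir -p pics; ls; cat > h.py <<'E'
import numpy as np, cv2
from scipy.spatial.transform import Rotation as Ro
from plant import ctrl
def save(p,n): cv2.imwrite(f'pics/{n}.png',p['color'][:,:,::-1])
def ray(p,c,z):
    K,R,t=map(np.array,(p['camera_matrix'],p['R'],p['t'])); 
    d=R.T@np.linalg.inv(K)@np.array([c[0],c[1],1.]); o=-R.T@t
    return o+d*(z-o[2])/d[2]
def proj(p,X):
    c=np.array(p['R'])@X+np.array(p['t']); c=np.array(p['camera_matrix'])@c; return c[:2]/c[2]
def tri(ps,cs):
    A=[];b=[]
    for p,c in zip(ps,cs):
        K,R,t=map(np.array,(p['camera_matrix'],p['R'],p['t']))
        d=R.T@np.linalg.inv(K)@np.array([c[0],c[1],1.]);d/=np.linalg.norm(d);o=-R.T@t
        P=np.eye(3)-np.outer(d,d);A.append(P);b.append(P@o)
    A=np.vstack(A);b=np.hstack(b);x=np.linalg.lstsq(A,b,rcond=None)[0]
    return x,np.linalg.norm(A@x-b)
E
cat > a.py <<'E'
from h import *
np.set_printoptions(precision=3,suppress=True)
T=ctrl.snapshot('top');S=ctrl.snapshot('side');save(T,'t0');save(S,'s0')
o=ctrl.get_obs();print({k:np.round(v,3) for k,v in o.items()})
for n,z in [('scoop',.003),('scoop_grip',.094),('scoop_lip',.006),('mat',0),('bin',0),('bin_in',.005),('plug0',.006),('carton',0),('pump',0),('element',0)]:
    a=ctrl.spot_point(T,n);b=ctrl.spot_point(S,n)
    for r in a[:5 if n=='plug0' else 1]: print(n,'T',r['p'],np.round(r['centre']),ray(T,r['centre'],z))
    for r in b[:1]: print(n,'S',r['p'],np.round(r['centre']),ray(S,r['centre'],z))
    if a and b and n!='plug0': print('   tri',*tri([T,S],[a[0]['centre'],b[0]['centre']]))
E
python3 a.py
```

```text
pics
{'clock': np.float64(0.1), 'joint_pos': array([-57.063,  20.59 ,   0.641,  -0.017, -70.134, -16.506]), 'qvel': array([-0.04 , -0.137,  0.1  ,  0.061, -0.083,  0.041]), 'tau': array([ -0.002, -58.416,  29.375,   7.016,   0.01 ,  -0.   ]), 'tool_pos': array([ 0.191, -0.647,  0.188]), 'orientation': array([ 179.916,   -0.009, -163.575]), 'force': array([-1.24 ,  0.397,  0.423]), 'moment': array([-0.009,  0.058, -0.053]), 'gripper_force': np.float64(0.0), 'opening': np.float64(0.088)}
scoop T 0.57 [151. 196.] [0.643 0.253 0.003]
scoop S 0.76 [240. 374.] [0.642 0.259 0.003]
   tri [ 0.644  0.255 -0.005] 0.00042751713778273437
scoop_grip T 0.69 [147. 200.] [0.624 0.236 0.094]
scoop_grip S 0.74 [366. 280.] [0.477 0.101 0.094]
   tri [0.547 0.206 0.23 ] 0.09195920653121625
scoop_lip T 0.84 [143. 166.] [0.708 0.271 0.006]
scoop_lip S 0.73 [199. 372.] [0.704 0.273 0.006]
   tri [0.707 0.271 0.002] 0.0018547406053183687
mat T 0.48 [147. 244.] [0.539 0.259 0.   ]
bin T 0.94 [370. 216.] [ 0.601 -0.227  0.   ]
bin S 0.94 [322. 192.] [ 0.605 -0.225  0.   ]
   tri [ 0.603 -0.227 -0.002] 0.00295
[... 169 characters left out ...]
0 T 0.68 [133. 194.] [0.648 0.29  0.006]
plug0 T 0.63 [148. 201.] [0.632 0.259 0.006]
plug0 T 0.5 [163. 213.] [0.605 0.224 0.006]
plug0 T 0.48 [160. 188.] [0.66  0.234 0.006]
plug0 T 0.39 [145. 219.] [0.593 0.263 0.006]
plug0 S 0.65 [234. 356.] [0.661 0.234 0.006]
carton T 0.95 [274. 188.] [ 0.662 -0.015  0.   ]
carton S 0.94 [273. 252.] [ 0.665 -0.005  0.   ]
   tri [ 0.666 -0.014 -0.01 ] 0.003039801367844974
pump T 0.59 [263. 276.] [0.47  0.008 0.   ]
pump S 0.59 [367. 281.] [0.472 0.023 0.   ]
   tri [ 0.47   0.008 -0.016] 0.0010939694727377222
element T 0.58 [264. 131.] [0.789 0.007 0.   ]
element S 0.91 [215. 242.] [ 0.791 -0.003  0.   ]
   tri [0.786 0.007 0.011] 0.00014860136015167812
```

View pics/t0.png

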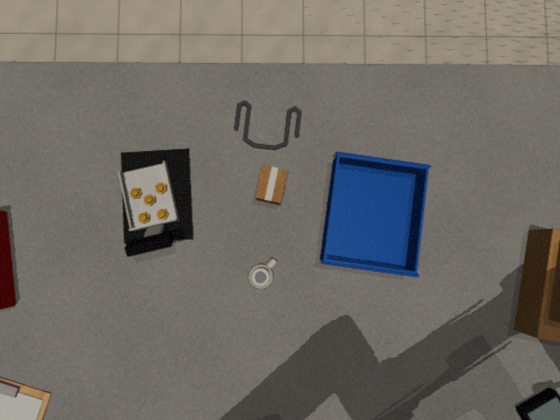

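View pics/s0.png

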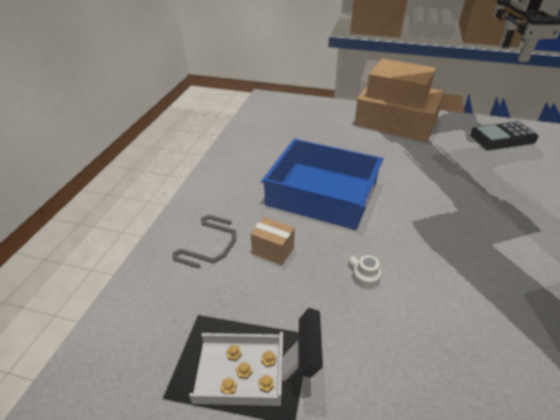

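carry_out(deltas=[[[-0.2,0.2,-0.25,0,1],[-0.35,0.36,-0.27,0,1],[-0.5,0.5,-0.27,0,1],[-0.65,0.65,-0.27,0,1],[-0.77,0.78,-0.27,0,1]]])

```text
clock: 1.6
tool_pos: [0.2955, -0.4522, 0.2439]
orientation: [-179.9, 0.1, -163.5]
force: [0.9, 0.2, 0.4]
opening: 0.0881
gripper_force: 0.0
```

carry_out(deltas=[[[-0.15,0.15,-0.05,0,1],[-0.31,0.31,-0.1,0,1],[-0.46,0.46,-0.16,0,1],[-0.62,0.62,-0.21,0,1],[-0.77,0.78,-0.27,0,1]]])

```text
clock: 2.1
tool_pos: [0.3985, -0.2593, 0.2979]
orientation: [-180.0, 0.0, -163.6]
force: [1.5, -0.5, 1.0]
opening: 0.0878
gripper_force: 0.0
```

carry_out(deltas=[[[-0.15,0.15,-0.05,-0.024,1],[-0.31,0.31,-0.1,-0.048,1],[-0.46,0.46,-0.16,-0.072,1],[-0.62,0.62,-0.21,-0.096,1],[-0.77,0.78,-0.27,-0.119,1]]])

```text
clock: 2.6
tool_pos: [0.5021, -0.066, 0.3519]
orientation: [-180.0, 0.0, -120.4]
force: [1.4, -0.3, -0.1]
opening: 0.0872
gripper_force: 0.0
```

carry_out(deltas=[[[0,0,0,-0.024,1],[0,0,0,-0.048,1],[0,0,0,-0.072,1],[0,0,0,-0.096,1],[0,0,0,-0.119,1]]])

```text
clock: 3.1
tool_pos: [0.5016, -0.0677, 0.3514]
orientation: [-180.0, 0.0, -77.5]
force: [0.0, -0.4, -0.0]
opening: 0.0876
gripper_force: 0.0
```

```bash
cat > o.py <<'E'
from h import *
o=ctrl.get_obs();print({k:np.round(o[k],3).tolist() for k in ('clock','joint_pos','tool_pos','orientation','force','opening','gripper_force')})
R=Ro.from_euler('xyz',o['orientation'],degrees=True).as_matrix();print(np.round(R,3))
E
python3 o.py
```

```text
{'clock': 3.1, 'joint_pos': [14.576, 0.567, -3.597, -0.001, -85.825, -2.096], 'tool_pos': [0.502, -0.068, 0.351], 'orientation': [-179.989, 0.002, -77.52], 'force': [0.028, -0.396, -0.006], 'opening': 0.088, 'gripper_force': 0.0}
[[ 0.216 -0.976  0.   ]
 [-0.976 -0.216  0.   ]
 [-0.    -0.    -1.   ]]
```

carry_out(deltas=[[[0,-0.2,0,0,1],[0,-0.4,0,0,1],[0,-0.6,0,0,1],[0,-0.8,0,0,1],[0,-1,0,0,1]]])

```text
clock: 3.6
tool_pos: [0.6987, -0.0256, 0.3512]
orientation: [-180.0, 0.0, -77.9]
force: [0.3, -0.5, 0.6]
opening: 0.0878
gripper_force: 0.0
```

carry_out(deltas=[[[0,-0.2,0,0,1],[0,-0.4,0,0,1],[0,-0.6,0,0,1],[0,-0.8,0,0,1],[0,-1,0,0,1]]])

```text
clock: 4.1
tool_pos: [0.8903, 0.0156, 0.3517]
orientation: [-180.0, -0.0, -77.9]
force: [1.6, -0.1, 2.2]
opening: 0.0876
gripper_force: 0.0
```

carry_out(deltas=[[[0,-0.2,0,0,1],[0,-0.4,0,0,1],[0,-0.6,0,0,1],[0,-0.8,0,0,1],[0,-1,0,0,1]]])

```text
clock: 4.6
tool_pos: [0.9552, 0.0436, 0.3025]
orientation: [-177.2, -0.7, -77.9]
force: [1.2, -0.5, 0.6]
opening: 0.0878
gripper_force: 0.0
```

```bash
python3 o.py
```

```text
{'clock': 4.6, 'joint_pos': [14.561, 52.69, 71.714, 0.882, -106.306, -2.193], 'tool_pos': [0.955, 0.044, 0.303], 'orientation': [-177.25, -0.729, -77.917], 'force': [1.21, -0.505, 0.609], 'opening': 0.088, 'gripper_force': 0.0}
[[ 0.209 -0.977  0.05 ]
 [-0.978 -0.21  -0.002]
 [ 0.013 -0.048 -0.999]]
```

carry_out(deltas=[[[0,0.2,0,0,1],[0,0.3,0,0,1]]])

```text
clock: 4.8
tool_pos: [0.8968, 0.0318, 0.2921]
orientation: [-177.7, -0.7, -77.9]
force: [0.4, 0.3, 2.7]
opening: 0.0876
gripper_force: 0.0
```

```bash
python3 o.py
```

```text
{'clock': 4.8, 'joint_pos': [14.75, 41.511, 48.332, 0.803, -94.525, -2.532], 'tool_pos': [0.897, 0.032, 0.292], 'orientation': [-177.67, -0.695, -77.876], 'force': [0.402, 0.259, 2.668], 'opening': 0.088, 'gripper_force': 0.0}
[[ 0.21  -0.977  0.042]
 [-0.978 -0.21  -0.003]
 [ 0.012 -0.041 -0.999]]
```

carry_out(deltas=[[[0,-0.5,-0.5,0,1],[0,-1,-1,0,1],[0,-1,-1,0,1],[0,-1,-1,0,1],[0,-1,-1,0,1]]])

```text
clock: 5.3
tool_pos: [0.929, 0.0548, 0.3793]
orientation: [-174.6, -1.4, -77.9]
force: [0.1, 0.1, 0.1]
opening: 0.0876
gripper_force: 0.0
```

carry_out(deltas=[[[0,-1,-1,0,1],[0,-1,-1,0,1],[0,-1,-1,0,1],[0,-1,-1,0,1],[0,-1,-1,0,1]]])

```text
clock: 5.8
tool_pos: [0.9177, 0.0723, 0.422]
orientation: [-172.2, -2.0, -78.0]
force: [-0.8, -0.2, 0.9]
opening: 0.0873
gripper_force: 0.0
```

```bash
python3 o.py
```

```text
{'clock': 5.8, 'joint_pos': [17.812, 45.554, 71.704, 2.964, -108.572, -4.553], 'tool_pos': [0.918, 0.072, 0.422], 'orientation': [-172.206, -2.05, -78.011], 'force': [-0.794, -0.214, 0.889], 'opening': 0.087, 'gripper_force': 0.0}
[[ 0.208 -0.968  0.14 ]
 [-0.978 -0.211 -0.006]
 [ 0.036 -0.136 -0.99 ]]
```

carry_out(deltas=[[[-0.2,0.1,0,0,1],[-0.4,0.17,0,0,1],[-0.6,0.17,0,0,1],[-0.8,0.17,0,0,1]]])

```text
clock: 6.2
tool_pos: [0.8509, 0.2221, 0.4117]
orientation: [-172.2, -2.0, -78.1]
force: [-0.6, 0.3, 1.4]
opening: 0.0878
gripper_force: 0.0
```

carry_out(deltas=[[[-0.2,0,0,0,1],[-0.4,0,0,0,1],[-0.6,0,0,0,1],[-0.75,0,0,0,1]]])

```text
clock: 6.6
tool_pos: [0.8199, 0.3705, 0.4045]
orientation: [-172.3, -2.1, -78.0]
force: [0.9, -0.6, 0.3]
opening: 0.0876
gripper_force: 0.0
```

carry_out(deltas=[[[0,-1,-1,0,1],[0,-1,-1,0,1],[0,-1,-1,0,1],[0,-1,-1,0,1],[0,-1,-1,0,1]]])

```text
clock: 7.1
tool_pos: [0.8334, 0.3491, 0.4702]
orientation: [-169.3, -1.8, -78.1]
force: [-0.1, -0.6, 0.2]
opening: 0.0876
gripper_force: 0.0
```

carry_out(deltas=[[[0,-1,-1,0,1],[0,-1,-1,0,1],[0,-1,-1,0,1],[0,-1,-1,0,1],[0,-1,-1,0,1]]])

```text
clock: 7.6
tool_pos: [0.8273, 0.3296, 0.5096]
orientation: [-166.9, -1.8, -78.0]
force: [0.1, -0.1, -0.1]
opening: 0.0877
gripper_force: 0.0
```

```bash
python3 o.py; python3 - <<'E'
import cv2
i=cv2.imread('pics/t0.png')[140:260,110:205];cv2.imwrite('pics/t0c.png',cv2.resize(i,None,fx=5,fy=5,interpolation=cv2.INTER_CUBIC))
E
```

```text
{'clock': 7.6, 'joint_pos': [37.483, 40.777, 71.644, 7.607, -109.618, -21.995], 'tool_pos': [0.827, 0.33, 0.51], 'orientation': [-166.945, -1.797, -77.981], 'force': [0.149, -0.095, -0.098], 'opening': 0.088, 'gripper_force': 0.0}
[[ 0.208 -0.951  0.227]
 [-0.978 -0.21   0.017]
 [ 0.031 -0.226 -0.974]]
```

View pics/t0c.png

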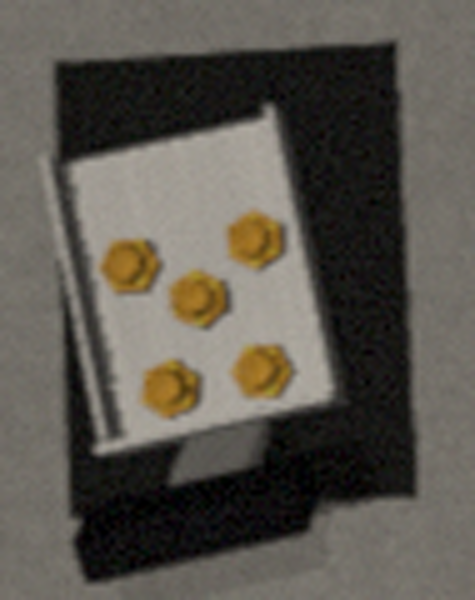

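carry_out(deltas=[[[-0.2,0.1,0.05,0,1],[-0.4,0.2,0.1,0,1],[-0.6,0.3,0.2,0,1],[-0.84,0.34,0.2,0,1]]])

```text
clock: 8.0
tool_pos: [0.734, 0.4795, 0.4439]
orientation: [-167.4, -2.1, -78.0]
force: [1.4, 0.9, -0.7]
opening: 0.0877
gripper_force: 0.0
```

carry_out(deltas=[[[0,-1,-1,0,1],[0,-1,-1,0,1],[0,-1,-1,0,1],[0,-1,-1,0,1],[0,-1,-1,0,1]]])

```text
clock: 8.5
tool_pos: [0.7641, 0.457, 0.533]
orientation: [-164.1, -1.2, -77.9]
force: [-0.1, -1.4, 0.2]
opening: 0.0875
gripper_force: 0.0
```

carry_out(deltas=[[[-0.2,-1,-1,0,1],[-0.2,-1,-1,0,1],[-0.2,-1,-1,0,1],[-0.2,-1,-1,0,1],[-0.2,-1,-1,0,1]]])

```text
clock: 9.0
tool_pos: [0.753, 0.4441, 0.5731]
orientation: [-161.7, -0.8, -77.7]
force: [-0.5, 0.7, 0.2]
opening: 0.0882
gripper_force: 0.0
```

```bash
python3 o.py; python3 - <<'E'
from h import *
T=ctrl.snapshot('top')
w=lambda u,v,z: ray(T,(110+u/5-.4,140+v/5-.4),z)[:2]
def ang(a,b): d=b-a; return np.degrees(np.arctan2(d[1],d[0]))
m=[w(*c,.003) for c in ((57,62),(395,42),(413,495),(75,515))]
print('mat',np.mean(m,0),[np.round(x,3) for x in m],ang(m[3],m[0]),ang(m[2],m[1]))
fl,fr,bl,br=w(68,160,.006),w(268,115,.006),w(120,440,.006),w(338,400,.029)
print('floor',fl,fr,bl,'front yaw',ang(fr,fl)-90,'left',ang(bl,fl),'front mid',(fl+fr)/2, np.linalg.norm(fl-fr))
r1,r2=w(272,105,.029),w(340,400,.029);print('right wall top',ang(r2,r1),np.linalg.norm(r1-r2),r1,r2)
l1,l2=w(42,157,.029),w(98,452,.037);print('left',ang(l2,l1),l1,l2)
b=[w(80,520,.115),w(88,578,.105)];print('bar',b, ang(w(325,530,.105),b[1])-90)
for n in ('pump','carton','element'):
  pass
E
```

```text
{'clock': 9.0, 'joint_pos': [48.476, 37.677, 71.687, 12.021, -109.107, -30.604], 'tool_pos': [0.753, 0.444, 0.573], 'orientation': [-161.675, -0.839, -77.7], 'force': [-0.484, 0.734, 0.167], 'opening': 0.088, 'gripper_force': 0.0}
[[ 0.213 -0.927  0.31 ]
 [-0.977 -0.207  0.053]
 [ 0.015 -0.314 -0.949]]
mat [0.64538336 0.24050998] [array([0.74 , 0.321]), array([0.749, 0.173]), array([0.551, 0.161]), array([0.542, 0.307])] 4.097153852972306 3.3338778699223552
floor [0.69591296 0.31369118] [0.71612615 0.22726892] [0.5739563  0.28743874] front yaw 13.164199911946909 left 12.148137510861833 front mid [0.70601955 0.27048005] 0.0887546049247294
right wall top 14.09832713122636 0.13007342849248923 [0.71633962 0.22020646] [0.59018412 0.1885223 ]
left 13.463752151900751 [0.69350848 0.31729769] [0.56779705 0.28720115]
bar [array([0.53933602, 0.26929229]), array([0.51704417, 0.2686484 ])] 11.55849055650404
```

carry_out(deltas=[[[-0.2,-1,-1,0,1],[-0.2,-1,-1,0,1],[-0.2,-1,-1,0,1],[-0.2,-1,-1,0,1],[-0.2,-1,-1,0,1]]])

```text
clock: 9.55
tool_pos: [0.7395, 0.4304, 0.615]
orientation: [-159.0, -0.4, -77.6]
force: [0.6, -0.1, -0.1]
opening: 0.0878
gripper_force: 0.0
```

carry_out(deltas=[[[-0.2,-1,-1,0,1],[-0.2,-1,-1,0,1],[-0.2,-1,-1,0,1],[-0.2,-1,-1,0,1],[-0.2,-1,-1,0,1]]])

```text
clock: 10.05
tool_pos: [0.7234, 0.4178, 0.6559]
orientation: [-156.4, -0.1, -77.4]
force: [-0.1, -0.6, 0.4]
opening: 0.0873
gripper_force: 0.0
```

```bash
python3 o.py
```

```text
{'clock': 10.05, 'joint_pos': [50.105, 32.603, 71.659, 15.053, -109.326, -30.018], 'tool_pos': [0.723, 0.418, 0.656], 'orientation': [-156.369, -0.075, -77.413], 'force': [-0.094, -0.583, 0.409], 'opening': 0.087, 'gripper_force': 0.0}
[[ 0.218 -0.894  0.391]
 [-0.976 -0.2    0.086]
 [ 0.001 -0.401 -0.916]]
```

carry_out(deltas=[[[-0.2,-1,-1,0,1],[-0.2,-1,-1,0,1],[-0.2,-1,-1,0,1]]])

```text
clock: 10.35
tool_pos: [0.7116, 0.4101, 0.6902]
orientation: [-153.6, 0.3, -77.3]
force: [-0.3, -0.3, 0.1]
opening: 0.0878
gripper_force: 0.0
```

```bash
cat > d.py <<'E'
from h import *
import sys
g=np.array([float(v) for v in sys.argv[1:4]]);o=ctrl.get_obs()
R=Ro.from_euler('xyz',o['orientation'],degrees=True).as_matrix()
print('z',R[:,2].round(3),'x',R[:,0].round(3),'pos',np.round(o['tool_pos'],4),'rows',((R.T@(g-o['tool_pos']))/.2).round(3))
E
python3 d.py .499 .220 .186
```

```text
z [ 0.432  0.103 -0.896] x [ 0.221 -0.975 -0.005] pos [0.7116 0.4101 0.6902] rows [0.706 2.234 1.702]
```

carry_out(deltas=[[[0.05,0.15,0.11,0,1],[0.1,0.3,0.22,0,1],[0.14,0.45,0.34,0,1],[0.19,0.6,0.45,0,1],[0.235,0.745,0.567,0,1]]])

```text
clock: 10.85
tool_pos: [0.6426, 0.3486, 0.5271]
orientation: [-153.7, 0.3, -77.2]
force: [0.9, 0.0, 0.6]
opening: 0.0874
gripper_force: 0.0
```

carry_out(deltas=[[[0.05,0.15,0.11,0,1],[0.1,0.3,0.22,0,1],[0.14,0.45,0.34,0,1],[0.19,0.6,0.45,0,1],[0.235,0.745,0.567,0,1]]])

```text
clock: 11.35
tool_pos: [0.5718, 0.2855, 0.3594]
orientation: [-153.7, 0.3, -77.2]
force: [0.7, 0.1, -0.5]
opening: 0.0875
gripper_force: 0.0
```

carry_out(deltas=[[[0.05,0.15,0.11,0,1],[0.1,0.3,0.22,0,1],[0.14,0.45,0.34,0,1],[0.19,0.6,0.45,0,1],[0.235,0.745,0.567,0,1]]])

```text
clock: 11.85
tool_pos: [0.5005, 0.2225, 0.1918]
orientation: [-153.7, 0.3, -77.2]
force: [0.9, -0.2, -0.7]
opening: 0.0879
gripper_force: 0.0
```

```bash
python3 - <<'E'
from h import *
T=ctrl.snapshot('top');S=ctrl.snapshot('side');save(S,'s1');save(T,'t1')
for n in ('scoop_grip','scoop_lip','scoop'):
    a=ctrl.spot_point(T,n);b=ctrl.spot_point(S,n)
    print(n,[(r['p'],np.round(r['centre'])) for r in a[:1]+b[:1]], tri([T,S],[a[0]['centre'],b[0]['centre']]) if a and b else '')
c,s=np.cos(np.radians(13.2)),np.sin(np.radians(13.2));g=np.array([.540,.2295,.094])
for e in (-45,45): print(proj(S,g+np.array([-s,c,0])*e/1000),proj(T,g+np.array([-s,c,0])*e/1000))
cv2.imwrite('pics/s1c.png',cv2.resize(S['color'][230:420,170:430,::-1],None,fx=3,fy=3,interpolation=cv2.INTER_CUBIC))
E
python3 d.py .548 .2315 .077
```

```text
scoop_grip [(0.86, array([146., 242.])), (0.89, array([307., 340.]))] (array([0.54365034, 0.23430786, 0.10058266]), np.float64(0.001600785242091721))
scoop_lip [(0.63, array([143., 163.])), (0.88, array([198., 372.]))] (array([0.71060422, 0.27148069, 0.00291649]), np.float64(0.006212688021724155))
scoop [(0.6, array([150., 195.])), (0.82, array([239., 371.]))] (array([0.64444095, 0.25554275, 0.00477332]), np.float64(0.0002796832124986225))
[310.3815949  313.65798094] [171.90028921 238.09609485]
[311.90230322 371.41244397] [126.76461354 248.55313959]
z [ 0.432  0.103 -0.896] x [ 0.221 -0.975 -0.006] pos [0.5025 0.2243 0.1941] rows [0.019 0.054 0.626]
```

View pics/s1c.png

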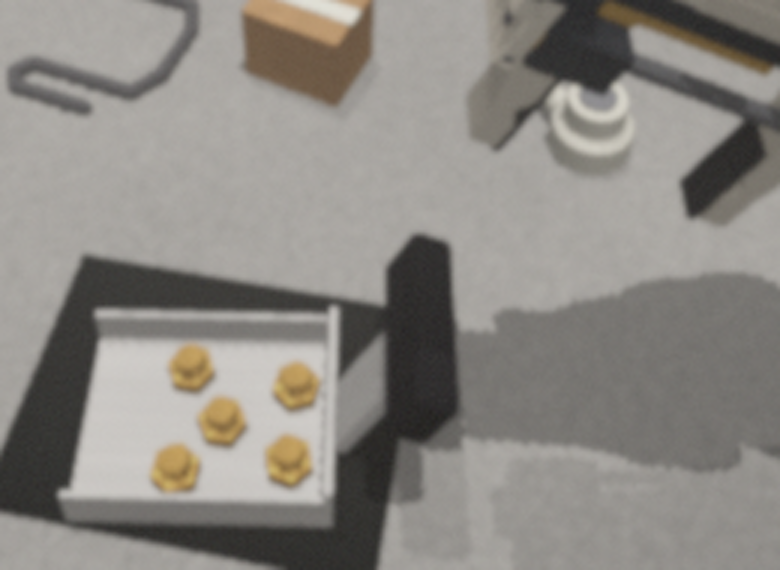

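carry_out(deltas=[[[0.02,0.05,0.13,0,1],[0.02,0.05,0.27,0,1],[0.02,0.05,0.4,0,1],[0.02,0.05,0.51,0,1],[0.02,0.05,0.6,0,1]]])

```text
clock: 12.75
tool_pos: [0.5522, 0.2327, 0.091]
orientation: [-154.9, 0.2, -77.3]
force: [0.7, 0.4, 1.3]
opening: 0.0875
gripper_force: 0.0
```

```bash
python3 d.py .549 .2325 .077; python3 o.py
```

```text
z [ 0.413  0.096 -0.905] x [ 0.22  -0.976 -0.003] pos [0.5522 0.2327 0.091 ] rows [-0.002  0.044  0.057]
{'clock': 12.75, 'joint_pos': [36.305, 4.814, -58.071, 68.631, -10.35, -89.961], 'tool_pos': [0.552, 0.233, 0.091], 'orientation': [-154.884, 0.181, -77.296], 'force': [0.665, 0.418, 1.281], 'opening': 0.088, 'gripper_force': 0.0}
[[ 0.22  -0.884  0.413]
 [-0.976 -0.198  0.096]
 [-0.003 -0.424 -0.905]]
```

carry_out(deltas=[[[0,-0.03,0.03,0,1],[0,-0.03,0.06,0,1]]])

```text
clock: 12.95
tool_pos: [0.5633, 0.2353, 0.0838]
orientation: [-154.9, 0.2, -77.3]
force: [-0.6, 0.5, 0.6]
opening: 0.0877
gripper_force: 0.0
```

```bash
python3 d.py .549 .2325 .077; python3 o.py
```

```text
z [ 0.413  0.096 -0.906] x [ 0.219 -0.976 -0.003] pos [0.5633 0.2353 0.0838] rows [-0.002  0.08   0.   ]
{'clock': 12.95, 'joint_pos': [31.995, 6.318, -58.017, 77.46, -8.122, -95.011], 'tool_pos': [0.563, 0.235, 0.084], 'orientation': [-154.903, 0.161, -77.323], 'force': [-0.64, 0.528, 0.592], 'opening': 0.088, 'gripper_force': 0.0}
[[ 0.219 -0.884  0.413]
 [-0.976 -0.198  0.096]
 [-0.003 -0.424 -0.906]]
```

carry_out(deltas=[[[0,0.04,0,0,1],[0,0.08,0,0,1],[0,0.08,0,0,1]]])

```text
clock: 13.25
tool_pos: [0.5508, 0.2336, 0.0834]
orientation: [-155.5, 0.1, -77.3]
force: [0.7, 0.5, -0.2]
opening: 0.0876
gripper_force: 0.0
```

```bash
python3 d.py .549 .2325 .077; python3 o.py
```

```text
z [ 0.404  0.093 -0.91 ] x [ 0.219 -0.976 -0.002] pos [0.5508 0.2336 0.0834] rows [0.004 0.022 0.025]
{'clock': 13.25, 'joint_pos': [36.185, 5.561, -58.106, 68.991, -10.08, -90.339], 'tool_pos': [0.551, 0.234, 0.083], 'orientation': [-155.538, 0.125, -77.327], 'force': [0.693, 0.538, -0.175], 'opening': 0.088, 'gripper_force': 0.0}
[[ 0.219 -0.888  0.404]
 [-0.976 -0.199  0.093]
 [-0.002 -0.414 -0.91 ]]
```

carry_out(deltas=[[[0,0.03,0.03,0,1],[0,0.03,0.03,0,1]]])

```text
clock: 13.45
tool_pos: [0.5491, 0.2338, 0.0784]
orientation: [-156.0, 0.1, -77.3]
force: [-0.4, 0.6, -0.4]
opening: 0.0871
gripper_force: 0.0
```

```bash
python3 d.py .549 .2325 .077
```

```text
z [ 0.397  0.091 -0.914] x [ 0.22  -0.976 -0.001] pos [0.5491 0.2338 0.0784] rows [0.006 0.005 0.005]
```

Within about 1 mm and 24° tilt; close.

carry_out(deltas=[[[0,0,0,0,0.2],[0,0,0,0,-0.2],[0,0,0,0,-0.5],[0,0,0,0,-1],[0,0,0,0,-1]]])

```text
clock: 13.95
tool_pos: [0.5488, 0.2332, 0.0784]
orientation: [-156.0, 0.1, -77.3]
force: [-0.7, 0.9, 0.8]
opening: 0.0533
gripper_force: 0.0
```

carry_out(deltas=[[[0,0,0,0,-1],[0,0,0,0,-1],[0,0,0,0,-1]]])

```text
clock: 14.25
tool_pos: [0.5487, 0.2333, 0.0784]
orientation: [-156.0, 0.1, -77.3]
force: [0.3, 0.4, -0.1]
opening: 0.029
gripper_force: 0.0
```

```bash
python3 o.py
```

```text
{'clock': 14.25, 'joint_pos': [36.203, 5.952, -58.217, 68.956, -9.953, -90.394], 'tool_pos': [0.549, 0.233, 0.078], 'orientation': [-156.006, 0.076, -77.338], 'force': [0.288, 0.44, -0.095], 'opening': 0.029, 'gripper_force': 0.0}
[[ 0.219 -0.891  0.396]
 [-0.976 -0.2    0.09 ]
 [-0.001 -0.407 -0.914]]
```

carry_out(deltas=[[[0,0,0,0,-1],[0,0,0,0,-1],[0,0,0,0,-1],[0,-0.005,-0.011,0,-1],[0,-0.015,-0.033,0,-1]]])

```text
clock: 14.75
tool_pos: [0.5486, 0.2325, 0.0852]
orientation: [-156.1, 0.0, -77.4]
force: [1.2, 0.3, -0.4]
opening: 0.0003
gripper_force: 0.0
```

```bash
python3 o.py
```

```text
{'clock': 14.75, 'joint_pos': [39.718, 5.46, -56.803, 60.23, -12.252, -84.74], 'tool_pos': [0.549, 0.232, 0.085], 'orientation': [-156.06, 0.046, -77.382], 'force': [1.152, 0.266, -0.446], 'opening': 0.0, 'gripper_force': 0.0}
[[ 0.218 -0.892  0.396]
 [-0.976 -0.199  0.089]
 [-0.001 -0.406 -0.914]]
```

```bash
python3 - <<'E'
from h import *
S=ctrl.snapshot('side');T=ctrl.snapshot('top')
A=cv2.resize(S['color'][230:420,170:430,::-1],(520,380),interpolation=cv2.INTER_CUBIC);B=cv2.resize(T['color'][140:300,100:220,::-1],(280,380),interpolation=cv2.INTER_CUBIC)
cv2.imwrite('pics/c2.png',np.hstack([A,B]))
tip=np.array(ctrl.get_obs()['tool_pos']);print(proj(S,tip),proj(T,tip))
for n in ('scoop_grip','scoop_lip','scoop'):
    a=ctrl.spot_point(T,n);b=ctrl.spot_point(S,n)
    print(n,[(r['p'],np.round(r['centre'])) for r in a[:1]+b[:1]], tri([T,S],[a[0]['centre'],b[0]['centre']]) if a and b else '')
E
```

```text
[304.02487383 345.02148893] [148.34848424 238.7837292 ]
scoop_grip [(0.9, array([150., 241.])), (0.97, array([306., 342.]))] (array([0.54587553, 0.22933879, 0.08925627]), np.float64(0.0010256470913160899))
scoop_lip [(0.67, array([143., 169.])), (0.78, array([197., 374.]))] (array([ 0.70523642,  0.27356654, -0.00112835]), np.float64(0.0032484948486344255))
scoop [(0.59, array([153., 199.])), (0.67, array([238., 374.]))] (array([ 0.64317281,  0.25182131, -0.00983964]), np.float64(0.007331331360941947))
```

View pics/c2.png

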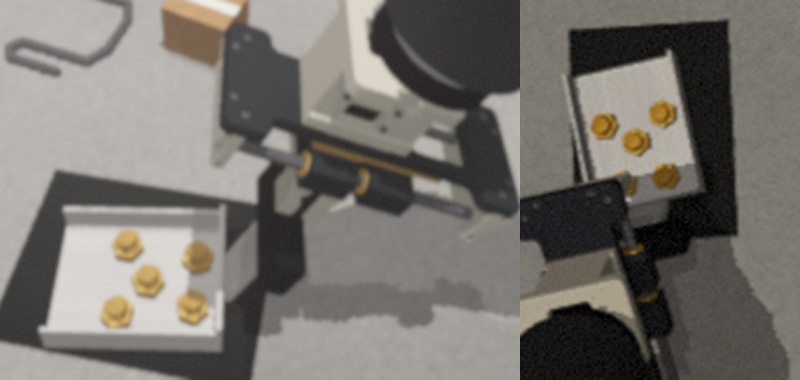

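```bash
python3 - <<'E'
from h import *
S=ctrl.snapshot('side');o=ctrl.get_obs();tip=np.array(o['tool_pos']);R=Ro.from_euler('xyz',o['orientation'],degrees=True).as_matrix()
x0,y0=250,270
I=cv2.resize(S['color'][y0:y0+120,x0:x0+160,::-1],(800,600),interpolation=cv2.INTER_CUBIC)
def P(X): return tuple(int(v) for v in (proj(S,X)-[x0,y0])*5)
for d,c in ((0,(0,0,255)),(-.019,(0,255,0)),(-.066,(255,255,0)),(-.1,(255,0,255))):
    for e in (-.044,0,.044): cv2.circle(I,P(tip+R@[0,e,d]),5,c,2)
g=np.array([.541,.231,.094]);c,s=np.cos(np.radians(13.2)),np.sin(np.radians(13.2))
for e in (-.045,.045): cv2.circle(I,P(g+np.array([-s,c,0])*e),7,(0,165,255),2)
cv2.imwrite('pics/c3.png',I)
E
```

```text
(no output)
```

View pics/c3.png

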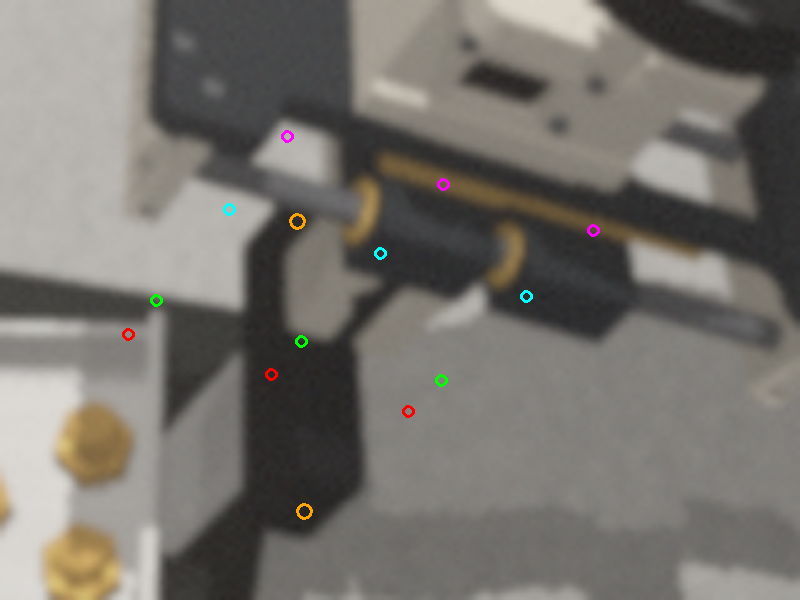

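```bash
python3 - <<'E'
from h import *
S=ctrl.snapshot('side')
R=Ro.from_euler('xyz',[-153.7,.3,-77.2],degrees=True).as_matrix();t1=np.array([.5025,.2243,.1941])
for e in (-.044,0,.044): print(e,(proj(S,t1+R@[0,e,0])-[170,230])*3, (proj(S,t1+R@[0,e,-.066])-[170,230])*3)
I=np.hstack([cv2.imread('pics/s1.png')[150:400,290:490],S['color'][150:400,250:450,::-1]])
cv2.imwrite('pics/c4.png',cv2.resize(I,(800,500),interpolation=cv2.INTER_CUBIC))
E
```

```text
-0.044 [431.96704047 177.00234897] [518.96369651  77.52227338]
0 [525.73628132 209.51833919] [618.52207744 115.39417234]
0.044 [615.14792196 240.52326154] [713.0673087  151.35907466]
```

View pics/c4.png

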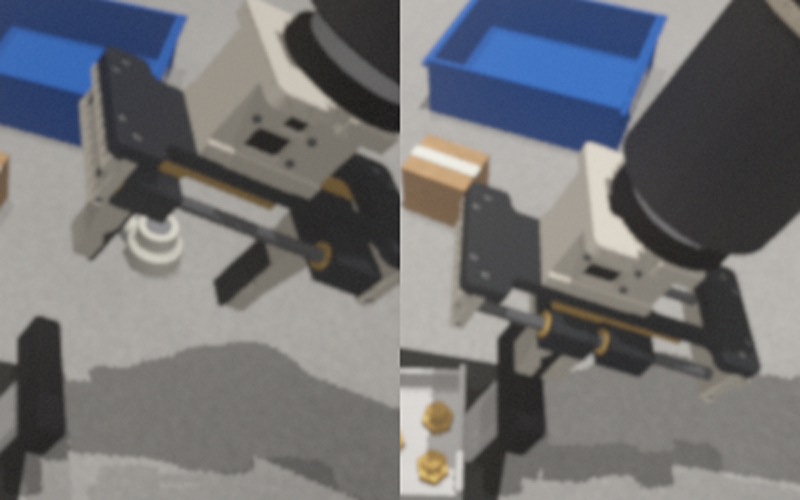

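carry_out(deltas=[[[0,0,-0.1,0,1],[0,0,-0.3,0,1],[0,0,-0.5,0,1],[0,0,-0.5,0,1],[0,0,-0.5,0,1]]])

```text
clock: 15.75
tool_pos: [0.5093, 0.2252, 0.1785]
orientation: [-155.9, 0.2, -77.3]
force: [0.3, -0.7, -0.7]
opening: 0.035
gripper_force: 0.0
```

carry_out(deltas=[[[0,0,0,0,1],[0,0,0,0,1],[0,0,0,0,1]]])

```text
clock: 16.05
tool_pos: [0.5091, 0.2233, 0.1758]
orientation: [-156.1, -0.0, -77.4]
force: [-1.0, 0.6, 0.1]
opening: 0.059
gripper_force: 0.0
```

```bash
python3 - <<'E'
from h import *
S=ctrl.snapshot('side');T=ctrl.snapshot('top');o=ctrl.get_obs();tip=np.array(o['tool_pos']);R=Ro.from_euler('xyz',o['orientation'],degrees=True).as_matrix()
print(tip,o['orientation'],o['opening'],o['joint_pos'])
out=[]
for p in (S,T):
    c=proj(p,tip+R@[0,0,-.04]); x0,y0=(c-[50,70]).astype(int); print(x0,y0,[proj(p,tip+R@[0,e,0]).round(1).tolist() for e in (-.044,0,.044)])
    x0=min(max(x0,0),460);y0=min(max(y0,0),280)
    I=cv2.resize(p['color'][y0:y0+140,x0:x0+100,::-1],(400,560),interpolation=cv2.INTER_CUBIC)
    for d,k in ((0,(0,0,255)),(-.066,(255,255,0))):
        for e in (-.044,0,.044):
            q=(proj(p,tip+R@[0,e,d])-[x0,y0])*4; cv2.circle(I,tuple(int(v) for v in q),4,k,1)
    out.append(I)
cv2.imwrite('pics/c5.png',np.hstack(out))
E
```

```text
[0.50916618 0.22361659 0.17611867] [-1.56078970e+02  3.75496968e-03 -7.73773222e+01] 0.06740292165422322 [ 53.62660714  -4.90406386 -47.2521909   29.53737398 -32.65291602
 -63.98102237]
304 219 [[307.4, 297.4], [338.7, 307.0], [368.6, 316.2]]
85 200 [[132.7, 238.3], [140.0, 260.6], [147.1, 282.1]]
```

View pics/c5.png

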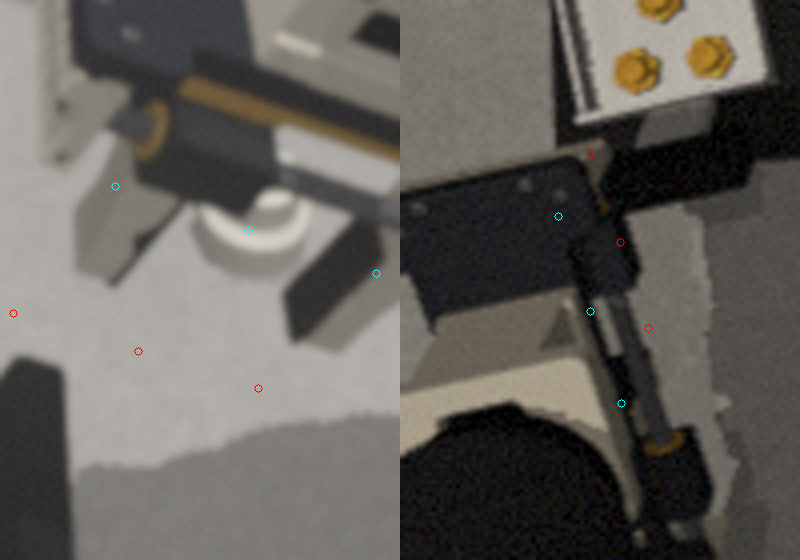

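carry_out(deltas=[[[0,0,0.03,0,1],[0,0,0.15,0,1],[0,0,0.25,0,1],[0,0,0.35,0,1],[0,0,0.45,0,1]]])

```text
clock: 16.65
tool_pos: [0.5445, 0.2332, 0.0933]
orientation: [-156.1, 0.1, -77.3]
force: [1.5, -0.3, 1.0]
opening: 0.0878
gripper_force: 0.0
```

carry_out(deltas=[[[0,-0.03,0.06,0,1],[0,-0.03,0.12,0,1],[0,-0.03,0.18,0,1],[0,-0.03,0.225,0,1]]])

```text
clock: 17.05
tool_pos: [0.567, 0.2377, 0.0572]
orientation: [-156.5, 0.3, -77.7]
force: [-26.8, 69.1, 2.6]
opening: 0.0876
gripper_force: 0.0
```

```bash
python3 d.py .5596 .235 .051;python3 o.py
```

```text
z [ 0.388  0.089 -0.917] x [ 0.213 -0.977 -0.005] pos [0.567  0.2377 0.0572] rows [0.005 0.048 0.013]
{'clock': 17.05, 'joint_pos': [23.963, 9.333, -58.009, 95.541, -4.388, -106.363], 'tool_pos': [0.567, 0.238, 0.057], 'orientation': [-156.532, 0.268, -77.679], 'force': [-26.84, 69.094, 2.606], 'opening': 0.088, 'gripper_force': 0.0}
[[ 0.213 -0.897  0.388]
 [-0.977 -0.194  0.089]
 [-0.005 -0.398 -0.917]]
```

```bash
python3 - <<'E'
from h import *
S=ctrl.snapshot('side');T=ctrl.snapshot('top')
x0,y0=190,230
I=cv2.resize(S['color'][y0:y0+185,x0:x0+240,::-1],(780,600),interpolation=cv2.INTER_CUBIC);cv2.imwrite('pics/c6.png',I)
for n in ('scoop_grip','scoop_lip','scoop','pump','carton'):
    a=ctrl.spot_point(T,n);b=ctrl.spot_point(S,n)
    print(n,[(r['p'],np.round(r['centre'])) for r in a[:1]+b[:1]], tri([T,S],[a[0]['centre'],b[0]['centre']]) if a and b else '')
E
python3 o.py
```

```text
scoop_grip [(0.7, array([149., 242.])), (0.81, array([307., 344.]))] (array([0.54364993, 0.23224111, 0.0888128 ]), np.float64(0.002614448127456355))
scoop_lip [(0.57, array([143., 167.])), (0.88, array([197., 374.]))] (array([ 0.70782372,  0.27313071, -0.0020235 ]), np.float64(0.0016288134242079398))
scoop [(0.65, array([153., 197.]))] 
pump [(0.67, array([262., 272.]))] 
carton [(0.9, array([270., 185.])), (0.79, array([273., 252.]))] (array([ 0.66682229, -0.00723444, -0.00288831]), np.float64(0.0013750528457671704))
{'clock': 17.65, 'joint_pos': [24.208, 9.182, -57.957, 95.51, -4.623, -106.013], 'tool_pos': [0.568, 0.239, 0.059], 'orientation': [-156.269, -0.026, -77.232], 'force': [-0.148, 0.366, 0.493], 'opening': 0.088, 'gripper_force': 0.0}
[[ 0.221 -0.893  0.393]
 [-0.975 -0.202  0.089]
 [ 0.    -0.402 -0.915]]
```

View pics/c6.png

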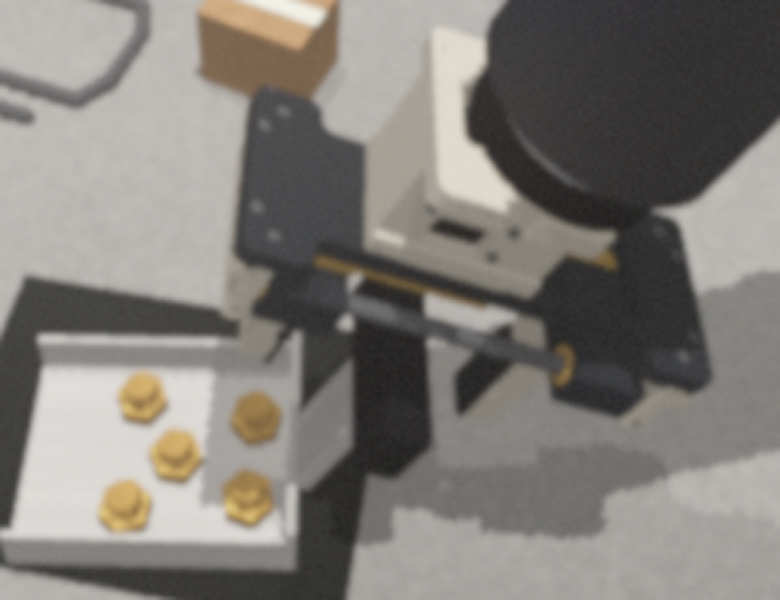

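carry_out(deltas=[[[0,0.02,0,0,1],[0,0.04,0.01,0,1],[0,0.04,0.02,0,1]]])

```text
clock: 17.95
tool_pos: [0.564, 0.238, 0.0554]
orientation: [-156.7, -0.1, -77.4]
force: [-0.1, -0.0, 0.2]
opening: 0.0879
gripper_force: 0.0
```

```bash
python3 d.py .5596 .235 .051;python3 o.py
```

```text
z [ 0.387  0.085 -0.918] x [ 0.218 -0.976  0.002] pos [0.564  0.238  0.0554] rows [0.01  0.032 0.01 ]
{'clock': 17.95, 'joint_pos': [24.36, 9.339, -58.229, 95.469, -4.733, -106.253], 'tool_pos': [0.564, 0.238, 0.055], 'orientation': [-156.661, -0.097, -77.38], 'force': [-0.128, -0.025, 0.225], 'opening': 0.088, 'gripper_force': 0.0}
[[ 0.218 -0.896  0.387]
 [-0.976 -0.201  0.085]
 [ 0.002 -0.396 -0.918]]
```

carry_out(deltas=[[[0,0,0,0,0.2],[0,0,0,0,-0.1],[0,0,0,0,-0.3],[0,0,0,0,-0.4],[0,0,0,0,-0.5]]])

```text
clock: 18.45
tool_pos: [0.5643, 0.2378, 0.0555]
orientation: [-156.6, -0.1, -77.4]
force: [-0.7, 0.8, -0.6]
opening: 0.0532
gripper_force: 0.0
```

carry_out(deltas=[[[0,0,0,0,-0.6],[0,0,0,0,-0.8],[0,0,0,0,-1],[0,0,0,0,-1],[0,0,0,0,-1]]])

```text
clock: 18.95
tool_pos: [0.564, 0.238, 0.0554]
orientation: [-156.7, -0.1, -77.4]
force: [-1.7, -0.8, 0.0]
opening: 0.0223
gripper_force: 29.9
```

```bash
python3 o.py
```

```text
{'clock': 18.95, 'joint_pos': [24.351, 9.335, -58.228, 95.464, -4.72, -106.247], 'tool_pos': [0.564, 0.238, 0.055], 'orientation': [-156.66, -0.086, -77.382], 'force': [-1.683, -0.761, 0.036], 'opening': 0.022, 'gripper_force': 29.913}
[[ 0.218 -0.896  0.387]
 [-0.976 -0.201  0.085]
 [ 0.001 -0.396 -0.918]]
```

carry_out(deltas=[[[0,-0.006,-0.014,0,-1],[0,-0.014,-0.032,0,-1],[0,-0.024,-0.055,0,-1],[0,-0.034,-0.078,0,-1],[0,-0.044,-0.101,0,-1]]])

```text
clock: 19.45
tool_pos: [0.5631, 0.2371, 0.0762]
orientation: [-156.8, -0.1, -77.4]
force: [0.1, 0.1, -5.7]
opening: 0.0222
gripper_force: 30.0
```

```bash
python3 o.py
```

```text
{'clock': 19.45, 'joint_pos': [39.554, 7.818, -54.836, 58.334, -12.26, -82.787], 'tool_pos': [0.563, 0.237, 0.076], 'orientation': [-156.81, -0.139, -77.441], 'force': [0.121, 0.115, -5.667], 'opening': 0.022, 'gripper_force': 29.997}
[[ 0.217 -0.897  0.385]
 [-0.976 -0.201  0.083]
 [ 0.002 -0.394 -0.919]]
```

carry_out(deltas=[[[0,-0.02,-0.046,0,-1],[0,-0.055,-0.129,0,-1],[0,-0.099,-0.23,0,-1],[0,-0.148,-0.345,0,-1],[0,-0.197,-0.46,0,-1]]])

```text
clock: 19.95
tool_pos: [0.5624, 0.2372, 0.1766]
orientation: [-156.9, -0.1, -77.4]
force: [1.0, -0.4, -5.6]
opening: 0.0222
gripper_force: 30.0
```

carry_out(deltas=[[[0,-0.043,-0.101,0,-1],[0,-0.079,-0.184,0,-1],[0,-0.102,-0.239,0,-1],[0,-0.118,-0.276,0,-1],[0,-0.13,-0.304,0,-1]]])

```text
clock: 20.45
tool_pos: [0.563, 0.2374, 0.243]
orientation: [-156.8, -0.1, -77.5]
force: [0.6, 0.5, -6.1]
opening: 0.0219
gripper_force: 30.0
```

```bash
cat > m.py <<'E'
from h import *
np.set_printoptions(precision=3,suppress=True)
# scoop pose in tool frame at the grip
R0=Ro.from_euler('xyz',[-156.66,-.09,-77.38],degrees=True).as_matrix();p0=np.array([.564,.238,.0554])
Rs=Ro.from_euler('xyz',[0,25-23.3,13],degrees=True).as_matrix()
G=np.array([.545,.232,.095]);ps=G-Rs@[-.105,0,.091]
RTS=R0.T@Rs;tTS=R0.T@(ps-p0)
bin_=np.array([.604,-.227,.005])
def scoop(R,p): return R@RTS,p+R@tTS
def lip(R,p): Q,q=scoop(R,p);return q+Q@[.065,0,.003]
E
python3 o.py; python3 - <<'E'
from m import *
S=ctrl.snapshot('side');T=ctrl.snapshot('top')
o=ctrl.get_obs();R=Ro.from_euler('xyz',o['orientation'],degrees=True).as_matrix();p=np.array(o['tool_pos'])
print('model lip',lip(R,p),proj(T,lip(R,p)),proj(S,lip(R,p)))
for n in ('scoop_lip','plug0'):
    a=ctrl.spot_point(T,n);b=ctrl.spot_point(S,n);print(n,[(r['p'],np.round(r['centre']).tolist()) for r in a[:5]],[(r['p'],np.round(r['centre']).tolist()) for r in b[:5]])
    if n=='scoop_lip':print(tri([T,S],[a[0]['centre'],b[0]['centre']]))
for th in range(0,181,15):
  for sg in (1,):
    Q=R@Ro.from_euler('z',th*sg,degrees=True).as_matrix();SQ,_=scoop(Q,p)
    cs=[(_+SQ@[x,y,0])[2] for x in(-.065,.065) for y in (-.05,.05)]
    print(th,'lip-TCP',lip(Q,p)-p,'tilt',np.degrees(np.arccos(SQ[2,2])).round(1),'nose',np.degrees(np.arcsin(-SQ[2,0])).round(1),'zmin-TCP',min(cs)-p[2])
E
```

```text
{'clock': 20.45, 'joint_pos': [50.107, -1.972, -32.327, 20.843, -42.842, -50.817], 'tool_pos': [0.563, 0.237, 0.243], 'orientation': [-156.768, -0.115, -77.457], 'force': [0.633, 0.521, -6.122], 'opening': 0.022, 'gripper_force': 29.998}
[[ 0.217 -0.897  0.385]
 [-0.976 -0.2    0.084]
 [ 0.002 -0.394 -0.919]]
model lip [0.708 0.269 0.19 ] [115.238 148.833] [176.915 296.314]
scoop_lip [(0.68, [114.0, 150.0])] [(0.85, [177.0, 298.0])]
(array([0.706, 0.272, 0.19 ]), np.float64(7.420829701113891e-05))
plug0 [(0.73, [108.0, 178.0]), (0.65, [115.0, 211.0]), (0.62, [138.0, 207.0]), (0.54, [126.0, 184.0]), (0.45, [141.0, 173.0])] [(0.8, [213.0, 309.0]), (0.79, [260.0, 310.0]), (0.76, [219.0, 276.0]), (0.63, [232.0, 296.0]), (0.6, [263.0, 282.0])]
0 lip-TCP [ 0.144  0.032 -0.053] tilt 1.7 nose 1.7 zmin-TCP -0.056445183977861635
15 lip-TCP [ 0.147  0.002 -0.055] tilt 6.4 nose 2.4 zmin-TCP -0.06310813493365178
30 lip-TCP [ 0.143 -0.027 -0.06 ] tilt 12.3 nose 4.4 zmin-TCP -0.07237765935953036
45 lip-TCP [ 0.131 -0.054 -0.067] tilt 18.1 nose 7.6 zmin-TCP -0.08362205448448723
60 lip-TCP [ 0.114 -0.076 -0.076] tilt 23.7 nose 11.9 zmin-TCP -0.09607503336299802
75 lip-TCP [ 0.092 -0.093 -0.087] tilt 28.9 nose 17.0 zmin-TCP -0.10888794606401292
90 lip-TCP [ 0.066 -0.102 -0.099] tilt 33.7 nose 22.6 zmin-TCP -0.1211876137612971
105 lip-TCP [ 0.039 -0.104 -0.11 ] tilt 37.9 nose 28.5 zmin-TCP -0.13213583442744262
120 lip-TCP [ 0.011 -0.099 -0.121] tilt 41.6 nose 34.4 zmin-TCP -0.14098650491684175
135 lip-TCP [-0.014 -0.086 -0.131] tilt 44.5 nose 39.8 zmin-TCP -0.14713646666206645
150 lip-TCP [-0.035 -0.066 -0.138] tilt 46.6 nose 44.2 zmin-TCP -0.15016660993347208
165 lip-TCP [-0.051 -0.041 -0.142] tilt 47.9 nose 47.2 zmin-TCP -0.14987043547466072
180 lip-TCP [-0.061 -0.013 -0.144] tilt 48.4 nose 48.4 zmin-TCP -0.1462681270855491
```

carry_out(deltas=[[[0.048,0.014,-0.006,0,-1],[0.143,0.042,-0.018,0,-1],[0.286,0.085,-0.036,0,-1],[0.453,0.134,-0.057,0,-1],[0.619,0.183,-0.078,0,-1]]])

```text
clock: 21.25
tool_pos: [0.5509, 0.1067, 0.2431]
orientation: [-156.7, -0.1, -77.4]
force: [0.1, -0.6, -4.6]
opening: 0.0215
gripper_force: 30.0
```

carry_out(deltas=[[[0.167,0.049,-0.021,0,-1],[0.334,0.099,-0.042,0,-1],[0.5,0.148,-0.063,0,-1],[0.667,0.197,-0.084,0,-1],[0.834,0.247,-0.105,0,-1]]])

```text
clock: 21.75
tool_pos: [0.5346, -0.0678, 0.2435]
orientation: [-156.7, -0.1, -77.4]
force: [1.1, 0.0, -5.7]
opening: 0.022
gripper_force: 30.0
```

carry_out(deltas=[[[0.167,0.049,-0.021,0,-1],[0.31,0.092,-0.039,0,-1],[0.429,0.127,-0.054,0,-1],[0.524,0.155,-0.066,0,-1],[0.596,0.176,-0.075,0,-1]]])

```text
clock: 22.25
tool_pos: [0.5233, -0.1925, 0.2432]
orientation: [-156.7, -0.1, -77.5]
force: [0.7, 0.7, -6.2]
opening: 0.0218
gripper_force: 30.0
```

carry_out(deltas=[[[0.071,0.021,-0.009,0,-1],[0.119,0.035,-0.015,0,-1],[0.157,0.047,-0.02,0,-1],[0.181,0.054,-0.023,0,-1],[0.181,0.054,-0.023,0,-1]]])

```text
clock: 22.75
tool_pos: [0.5206, -0.2291, 0.2435]
orientation: [-156.7, -0.1, -77.4]
force: [0.0, 1.0, -5.9]
opening: 0.022
gripper_force: 30.0
```

```bash
python3 o.py; cat > w.py <<'E'
from m import *
S=ctrl.snapshot('side');T=ctrl.snapshot('top')
o=ctrl.get_obs();R=Ro.from_euler('xyz',o['orientation'],degrees=True).as_matrix();p=np.array(o['tool_pos'])
Q,_=scoop(R,p);print('model lip',lip(R,p),'tilt',np.degrees(np.arccos(Q[2,2])))
for n in ('scoop_lip','plug0'):
    a=ctrl.spot_point(T,n);b=ctrl.spot_point(S,n);print(n,[(r['p'],np.round(r['centre']).tolist()) for r in a[:5]],[(r['p'],np.round(r['centre']).tolist()) for r in b[:5]])
    if n=='scoop_lip' and a and b:print(tri([T,S],[a[0]['centre'],b[0]['centre']]))
E
python3 w.py; python3 - <<'E'
from m import *
o=ctrl.get_obs();R=Ro.from_euler('xyz',o['orientation'],degrees=True).as_matrix();p=np.array(o['tool_pos'])
W=[(.515,-.17),(.53,-.121),(.563,-.095),(.613,-.098),(.659,-.131)]
for i,(x,y) in enumerate(W):
    Q=R@Ro.from_euler('z',30*i,degrees=True).as_matrix();g=np.array([x,y,.242])
    print((Q.T@(g-p)/.2).round(3));p=g
E
```

```text
{'clock': 22.75, 'joint_pos': [-11.408, -2.466, -19.754, -11.715, -51.772, 29.545], 'tool_pos': [0.521, -0.229, 0.243], 'orientation': [-156.684, -0.085, -77.445], 'force': [0.017, 0.991, -5.925], 'opening': 0.022, 'gripper_force': 29.992}
[[ 0.217 -0.896  0.387]
 [-0.976 -0.2    0.085]
 [ 0.001 -0.396 -0.918]]
model lip [ 0.665 -0.197  0.19 ] tilt 1.703691275876707
scoop_lip [(0.68, [372.0, 173.0])] [(0.64, [346.0, 120.0])]
(array([ 0.611, -0.179,  0.231]), np.float64(0.06857280683472167))
plug0 [(0.74, [379.0, 231.0]), (0.72, [369.0, 203.0]), (0.58, [401.0, 229.0]), (0.45, [401.0, 196.0]), (0.44, [385.0, 209.0])] [(0.46, [318.0, 120.0]), (0.46, [320.0, 130.0]), (0.43, [347.0, 121.0]), (0.43, [327.0, 126.0]), (0.38, [350.0, 129.0])]
[-0.29  -0.028  0.021]
[-0.251  0.01   0.05 ]
[-0.196 -0.008  0.075]
[-0.221 -0.069  0.096]
[-0.255 -0.097  0.075]
```

carry_out(deltas=[[[-0.04,0,0,0.01,-1],[-0.1,-0.01,0.01,0.027,-1],[-0.16,-0.02,0.01,0.045,-1],[-0.23,-0.02,0.02,0.064,-1],[-0.29,-0.028,0.021,0.0833,-1]]])

```text
clock: 23.55
tool_pos: [0.5145, -0.1694, 0.2417]
orientation: [-159.5, 11.5, -105.6]
force: [0.3, -0.5, -5.9]
opening: 0.0218
gripper_force: 30.0
```

```bash
python3 o.py; python3 -c "
from m import *
o=ctrl.get_obs();R=Ro.from_euler('xyz',o['orientation'],degrees=True).as_matrix();p=np.array(o['tool_pos'])
Q,_=scoop(R,p);print('lip',lip(R,p),'tilt',np.degrees(np.arccos(Q[2,2])),Q[:,0])"
```

```text
{'clock': 23.55, 'joint_pos': [-2.39, -6.544, -25.278, -7.758, -48.896, -11.312], 'tool_pos': [0.515, -0.169, 0.242], 'orientation': [-159.543, 11.472, -105.575], 'force': [0.316, -0.465, -5.85], 'opening': 0.022, 'gripper_force': 29.987}
[[-0.263 -0.884  0.387]
 [-0.944  0.319  0.086]
 [-0.199 -0.343 -0.918]]
lip [ 0.657 -0.197  0.182] tilt 12.415394429096464 [ 0.966 -0.246 -0.077]
```

carry_out(deltas=[[[-0.05,0,0.01,0.0167,-1],[-0.1,0,0.02,0.0333,-1],[-0.15,0.01,0.03,0.05,-1],[-0.2,0.01,0.04,0.0667,-1],[-0.25,0.01,0.05,0.0833,-1]]])

```text
clock: 24.05
tool_pos: [0.53, -0.1207, 0.2421]
orientation: [-167.8, 20.1, -135.4]
force: [-0.0, -0.2, -6.0]
opening: 0.0221
gripper_force: 30.0
```

carry_out(deltas=[[[-0.04,0,0.015,0.0167,-1],[-0.08,0,0.03,0.0333,-1],[-0.12,-0.005,0.045,0.05,-1],[-0.16,-0.008,0.06,0.0667,-1],[-0.196,-0.008,0.075,0.0833,-1]]])

```text
clock: 24.55
tool_pos: [0.5635, -0.0948, 0.2423]
orientation: [180.0, 23.4, -167.6]
force: [-1.0, -0.9, -4.7]
opening: 0.0215
gripper_force: 30.0
```

carry_out(deltas=[[[-0.044,-0.014,0.019,0.0167,-1],[-0.088,-0.028,0.038,0.0333,-1],[-0.132,-0.042,0.058,0.05,-1],[-0.176,-0.055,0.077,0.0667,-1],[-0.221,-0.069,0.096,0.0833,-1]]])

```text
clock: 25.05
tool_pos: [0.6139, -0.098, 0.2425]
orientation: [167.8, 20.2, 160.2]
force: [-0.1, 0.2, -4.4]
opening: 0.0218
gripper_force: 30.0
```

carry_out(deltas=[[[-0.05,-0.019,0.015,0.0167,-1],[-0.1,-0.038,0.03,0.0333,-1],[-0.15,-0.058,0.045,0.05,-1],[-0.2,-0.077,0.06,0.0667,-1],[-0.255,-0.097,0.075,0.0833,-1]]])

```text
clock: 25.55
tool_pos: [0.6599, -0.1314, 0.2426]
orientation: [159.4, 11.5, 130.4]
force: [0.3, 0.2, -4.3]
opening: 0.0218
gripper_force: 30.0
```

carry_out(deltas=[[[0,0,0,0.01,-1],[0,0,0,0.02,-1],[0,0,0,0.02,-1]]])

```text
clock: 25.85
tool_pos: [0.6596, -0.1313, 0.2424]
orientation: [158.3, 9.0, 123.7]
force: [1.1, 0.2, -4.3]
opening: 0.0219
gripper_force: 30.0
```

```bash
python3 o.py; python3 w.py; python3 -c "
from h import *
S=ctrl.snapshot('side');T=ctrl.snapshot('top')
cv2.imwrite('pics/c7.png',cv2.resize(np.hstack([S['color'][60:260,230:430,::-1],T['color'][120:320,280:480,::-1]]),(800,400)))"
```

```text
{'clock': 25.85, 'joint_pos': [2.819, 5.669, -14.217, -5.177, -47.094, -144.63], 'tool_pos': [0.66, -0.131, 0.242], 'orientation': [158.261, 8.956, 123.713], 'force': [1.132, 0.167, -4.298], 'opening': 0.022, 'gripper_force': 29.978}
[[-0.548  0.741  0.388]
 [ 0.822  0.564  0.085]
 [-0.156  0.366 -0.918]]
model lip [ 0.616 -0.186  0.102] tilt 47.421157423997
scoop_lip [(0.23, [158.0, 192.0])] [(0.55, [317.0, 172.0])]
(array([0.586, 0.155, 0.331]), np.float64(0.03881661646536288))
plug0 [(0.22, [265.0, 129.0])] [(0.65, [326.0, 190.0]), (0.56, [344.0, 185.0]), (0.54, [336.0, 196.0]), (0.54, [314.0, 193.0])]
```

View pics/c7.png

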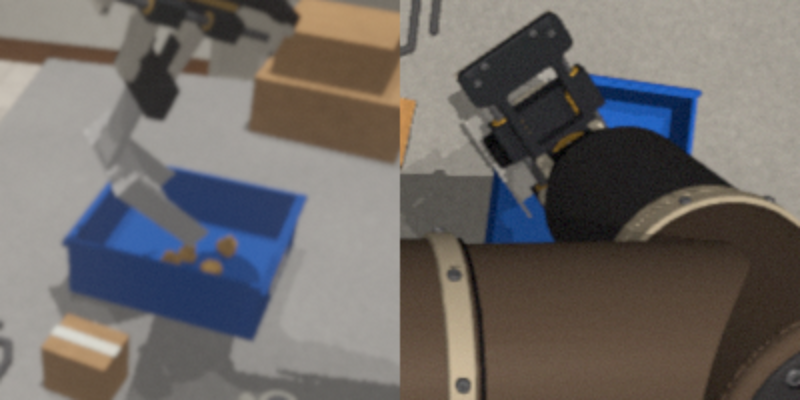

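carry_out(deltas=[[[0,0.06,-0.05,0,-1],[0,-0.04,0.03,0,-1],[0,0.06,-0.05,0,-1],[0,0,0,0,-1],[0,0,0,0,-1]]])

```text
clock: 26.75
tool_pos: [0.6584, -0.1314, 0.2412]
orientation: [158.4, 8.9, 123.8]
force: [-0.4, 0.2, -4.8]
opening: 0.0213
gripper_force: 30.0
```

```bash
python3 o.py; python3 - <<'E'
from m import *
S=ctrl.snapshot('side')
print([(r['p'],np.round(r['centre']).tolist(),ray(S,r['centre'],.012).round(3)) for r in ctrl.spot_point(S,'plug0')])
fs=[]
for i in range(4): ctrl.snapshot('side');fs.append(ctrl.get_obs()['force'][2])
print('fz',np.mean(fs),fs)
o=ctrl.get_obs();R=Ro.from_euler('xyz',o['orientation'],degrees=True).as_matrix();p=np.array(o['tool_pos'])
for i,(x,y) in enumerate([(.613,-.098),(.563,-.095),(.53,-.121),(.515,-.17),(.52,-.229)]):
    Q=R@Ro.from_euler('z',-31.4*i,degrees=True).as_matrix();g=np.array([x,y,.243]);print((Q.T@(g-p)/.2).round(3));p=g
E
```

```text
{'clock': 26.75, 'joint_pos': [2.798, 5.677, -14.301, -5.212, -47.146, -144.558], 'tool_pos': [0.658, -0.131, 0.241], 'orientation': [158.378, 8.879, 123.769], 'force': [-0.417, 0.17, -4.844], 'opening': 0.021, 'gripper_force': 29.998}
[[-0.549  0.741  0.386]
 [ 0.821  0.564  0.086]
 [-0.154  0.364 -0.918]]
[(0.62, [314.0, 193.0], array([ 0.619, -0.204,  0.012])), (0.59, [324.0, 188.0], array([ 0.601, -0.226,  0.012])), (0.58, [337.0, 193.0], array([ 0.567, -0.217,  0.012])), (0.49, [346.0, 186.0], array([ 0.552, -0.247,  0.012]))]
fz -3.7409362383635747 [np.float64(-4.07138220830155), np.float64(-3.3329473261323854), np.float64(-3.7515191631650184), np.float64(-3.807896255855343)]
[ 0.264 -0.074 -0.079]
[ 0.22  -0.073 -0.096]
[ 0.167 -0.104 -0.075]
[ 0.205 -0.145 -0.05 ]
[ 0.269 -0.122 -0.015]
```

carry_out(deltas=[[[0.053,-0.015,-0.016,-0.0175,-1],[0.106,-0.03,-0.032,-0.035,-1],[0.158,-0.044,-0.047,-0.0525,-1],[0.211,-0.059,-0.063,-0.07,-1],[0.264,-0.074,-0.079,-0.0873,-1]]])

```text
clock: 27.55
tool_pos: [0.6126, -0.0977, 0.2429]
orientation: [166.0, 18.9, 154.8]
force: [-0.2, 0.8, -3.9]
opening: 0.0218
gripper_force: 30.0
```

carry_out(deltas=[[[0.044,-0.015,-0.019,-0.0175,-1],[0.088,-0.03,-0.038,-0.035,-1],[0.132,-0.044,-0.058,-0.0525,-1],[0.176,-0.058,-0.077,-0.07,-1],[0.22,-0.073,-0.096,-0.0873,-1]]])

```text
clock: 28.05
tool_pos: [0.5624, -0.0949, 0.2431]
orientation: [178.4, 23.3, -171.8]
force: [0.2, -0.0, -4.4]
opening: 0.0215
gripper_force: 30.0
```

carry_out(deltas=[[[0.033,-0.021,-0.015,-0.0175,-1],[0.067,-0.042,-0.03,-0.035,-1],[0.1,-0.062,-0.045,-0.0525,-1],[0.133,-0.083,-0.06,-0.07,-1],[0.167,-0.104,-0.075,-0.0873,-1]]])

```text
clock: 28.55
tool_pos: [0.5294, -0.1212, 0.2431]
orientation: [-168.7, 20.6, -137.9]
force: [-0.9, -0.4, -2.7]
opening: 0.0218
gripper_force: 30.0
```

carry_out(deltas=[[[0.041,-0.029,-0.01,-0.0175,-1],[0.082,-0.058,-0.02,-0.035,-1],[0.123,-0.087,-0.03,-0.0525,-1],[0.164,-0.116,-0.04,-0.07,-1],[0.205,-0.145,-0.05,-0.0873,-1]]])

```text
clock: 29.05
tool_pos: [0.5145, -0.1704, 0.2431]
orientation: [-159.7, 11.8, -106.4]
force: [-0.1, 0.0, -4.3]
opening: 0.0218
gripper_force: 30.0
```

carry_out(deltas=[[[0.054,-0.024,-0.003,-0.0175,-1],[0.108,-0.048,-0.006,-0.035,-1],[0.162,-0.073,-0.009,-0.0525,-1],[0.215,-0.098,-0.012,-0.07,-1],[0.269,-0.122,-0.015,-0.0873,-1]]])

```text
clock: 29.55
tool_pos: [0.5199, -0.2295, 0.2431]
orientation: [-156.6, -0.2, -77.2]
force: [0.3, 0.6, -3.5]
opening: 0.0217
gripper_force: 30.0
```

```bash
python3 o.py; python3 w.py; python3 d.py .573 .24 .243
```

```text
{'clock': 29.55, 'joint_pos': [-11.514, -2.501, -19.822, -11.787, -51.727, 29.997], 'tool_pos': [0.52, -0.23, 0.243], 'orientation': [-156.648, -0.209, -77.166], 'force': [0.28, 0.572, -3.521], 'opening': 0.022, 'gripper_force': 30.001}
[[ 0.222 -0.895  0.387]
 [-0.975 -0.205  0.085]
 [ 0.004 -0.396 -0.918]]
model lip [ 0.664 -0.199  0.189] tilt 1.710916103261957
scoop_lip [(0.96, [374.0, 173.0]), (0.3, [418.0, 269.0])] [(0.75, [296.0, 125.0])]
(array([ 0.665, -0.193,  0.19 ]), np.float64(0.000610124458299316))
plug0 [(0.39, [362.0, 231.0])] [(0.6, [312.0, 193.0]), (0.52, [346.0, 184.0]), (0.5, [309.0, 167.0]), (0.48, [334.0, 196.0]), (0.48, [325.0, 191.0])]
z [ 0.387  0.085 -0.918] x [ 0.216 -0.976  0.001] pos [ 0.5197 -0.2286  0.2428] rows [-2.23  -0.705  0.302]
```

```bash
python3 - <<'E'
from m import *
S=ctrl.snapshot('side');T=ctrl.snapshot('top')
o=ctrl.get_obs();R=Ro.from_euler('xyz',o['orientation'],degrees=True).as_matrix();p=np.array(o['tool_pos']);Q,q=scoop(R,p)
for P,n in ((T,'T'),(S,'S')):
  for r in ctrl.spot_point(P,'plug0')[:7]:
    X=ray(P,r['centre'],.19);print(n,r['p'],np.round(r['centre']),'bin',ray(P,r['centre'],.012)[:2]-bin_[:2],'scoop frame',(Q.T@(X-q))[:2])
E
```

```text
T 0.71 [156. 190.] bin [0.051 0.466] scoop frame [0.123 0.388]
T 0.47 [365. 234.] bin [-0.043  0.016] scoop frame [-0.034  0.046]
S 0.57 [310. 168.] bin [ 0.047 -0.072] scoop frame [0.041 0.159]
S 0.5 [324. 190.] bin [-0.005  0.007] scoop frame [0.018 0.222]
S 0.43 [337. 194.] bin [-0.036  0.015] scoop frame [-0.002  0.232]
S 0.43 [344. 184.] bin [-0.047 -0.027] scoop frame [-0.016  0.205]
S 0.4 [312. 192.] bin [0.021 0.024] scoop frame [0.038 0.229]
```

carry_out(deltas=[[[-0.06,-0.02,0.009,0,-1],[-0.18,-0.06,0.026,0,-1],[-0.33,-0.11,0.047,0,-1],[-0.49,-0.164,0.07,0,-1],[-0.65,-0.217,0.093,0,-1]]])

```text
clock: 30.55
tool_pos: [0.5376, -0.0904, 0.243]
orientation: [-156.6, -0.1, -77.5]
force: [0.7, -0.5, -3.3]
opening: 0.0217
gripper_force: 30.0
```

carry_out(deltas=[[[-0.15,-0.05,0.021,0,-1],[-0.3,-0.1,0.043,0,-1],[-0.45,-0.15,0.064,0,-1],[-0.6,-0.2,0.086,0,-1],[-0.75,-0.25,0.107,0,-1]]])

```text
clock: 31.05
tool_pos: [0.5577, 0.0683, 0.243]
orientation: [-156.6, -0.0, -77.4]
force: [0.5, -0.9, -3.4]
opening: 0.0218
gripper_force: 30.0
```

carry_out(deltas=[[[-0.15,-0.05,0.021,0,-1],[-0.3,-0.1,0.043,0,-1],[-0.45,-0.15,0.064,0,-1],[-0.58,-0.193,0.083,0,-1],[-0.66,-0.22,0.094,0,-1]]])

```text
clock: 31.55
tool_pos: [0.5758, 0.2082, 0.2427]
orientation: [-156.6, -0.0, -77.3]
force: [0.9, -0.7, -3.6]
opening: 0.0219
gripper_force: 30.0
```

carry_out(deltas=[[[-0.05,-0.017,0.007,0,-1],[-0.08,-0.027,0.011,0,-1],[-0.105,-0.036,0.015,0,-1],[-0.105,-0.036,0.015,0,-1]]])

```text
clock: 31.95
tool_pos: [0.579, 0.228, 0.2427]
orientation: [-156.6, -0.1, -77.4]
force: [-0.1, 0.3, -3.9]
opening: 0.0218
gripper_force: 30.0
```

```bash
python3 o.py; python3 w.py; python3 d.py .579 .228 .07; python3 d.py .579 .228 .057
```

```text
{'clock': 31.95, 'joint_pos': [47.779, -0.961, -31.12, 19.972, -42.21, -47.971], 'tool_pos': [0.579, 0.228, 0.243], 'orientation': [-156.648, -0.077, -77.418], 'force': [-0.068, 0.256, -3.915], 'opening': 0.022, 'gripper_force': 29.998}
[[ 0.218 -0.896  0.387]
 [-0.976 -0.201  0.085]
 [ 0.001 -0.396 -0.918]]
model lip [0.723 0.259 0.189] tilt 1.699752063631448
scoop_lip [(0.71, [122.0, 139.0])] [(0.95, [171.0, 289.0]), (0.66, [274.0, 254.0])]
(array([0.724, 0.259, 0.187]), np.float64(0.002467988599999641))
plug0 [(0.53, [386.0, 235.0]), (0.5, [363.0, 231.0]), (0.45, [371.0, 216.0]), (0.43, [405.0, 191.0]), (0.41, [366.0, 206.0])] []
z [ 0.387  0.085 -0.918] x [ 0.217 -0.976  0.001] pos [0.579  0.2274 0.2428] rows [-0.004  0.342  0.794]
z [ 0.387  0.085 -0.918] x [ 0.217 -0.976  0.001] pos [0.579  0.2274 0.2428] rows [-0.004  0.368  0.853]
```

carry_out(deltas=[[[0,0.03,0.07,0,-1],[0,0.09,0.21,0,-1],[0,0.15,0.35,0,-1],[0,0.21,0.49,0,-1],[0,0.26,0.61,0,-1]]])

```text
clock: 32.75
tool_pos: [0.5791, 0.2282, 0.1089]
orientation: [-156.7, -0.0, -77.4]
force: [2.4, -0.3, -2.8]
opening: 0.022
gripper_force: 30.0
```

carry_out(deltas=[[[0,0.03,0.07,0,-1],[0,0.05,0.115,0,-1],[0,0.065,0.15,0,-1],[0,0.073,0.168,0,-1],[0,0.08,0.184,0,-1]]])

```text
clock: 33.25
tool_pos: [0.5794, 0.2279, 0.0696]
orientation: [-156.7, -0.1, -77.4]
force: [0.8, -0.3, -2.9]
opening: 0.022
gripper_force: 30.0
```

```bash
python3 o.py; python3 d.py .579 .228 .057
```

```text
{'clock': 33.25, 'joint_pos': [34.666, 9.128, -55.121, 65.376, -9.484, -85.438], 'tool_pos': [0.579, 0.228, 0.07], 'orientation': [-156.665, -0.079, -77.372], 'force': [0.75, -0.278, -2.897], 'opening': 0.022, 'gripper_force': 29.997}
[[ 0.219 -0.896  0.387]
 [-0.976 -0.201  0.085]
 [ 0.001 -0.396 -0.918]]
z [ 0.387  0.085 -0.918] x [ 0.219 -0.976  0.001] pos [0.5794 0.2279 0.0696] rows [-0.001  0.027  0.057]
```

carry_out(deltas=[[[0,0.004,0.009,0,-1],[0,0.008,0.018,0,-1],[0,0.012,0.028,0,-1],[0,0.016,0.037,0,-1]]])

```text
clock: 33.65
tool_pos: [0.5795, 0.2282, 0.062]
orientation: [-156.6, -0.1, -77.3]
force: [0.1, -0.6, -3.2]
opening: 0.0218
gripper_force: 30.0
```

carry_out(deltas=[[[0,0.002,0.005,0,-1],[0,0.004,0.01,0,-1],[0,0.007,0.015,0,-1],[0,0.007,0.015,0,-1]]])

```text
clock: 34.05
tool_pos: [0.5798, 0.2279, 0.059]
orientation: [-156.6, -0.1, -77.4]
force: [-0.9, -0.1, -2.1]
opening: 0.0218
gripper_force: 30.0
```

```bash
python3 o.py; python3 d.py .579 .228 .057; python3 w.py
```

```text
{'clock': 34.05, 'joint_pos': [25.84, 9.829, -57.081, 87.162, -5.276, -99.289], 'tool_pos': [0.58, 0.228, 0.059], 'orientation': [-156.604, -0.067, -77.378], 'force': [-0.914, -0.108, -2.082], 'opening': 0.022, 'gripper_force': 29.996}
[[ 0.219 -0.896  0.388]
 [-0.976 -0.201  0.086]
 [ 0.001 -0.397 -0.918]]
z [ 0.388  0.086 -0.918] x [ 0.219 -0.976  0.001] pos [0.5798 0.2279 0.059 ] rows [-0.002  0.008  0.008]
model lip [0.724 0.259 0.006] tilt 1.645368839977301
scoop_lip [(0.82, [148.0, 160.0])] [(0.69, [187.0, 362.0])]
(array([0.726, 0.262, 0.006]), np.float64(0.004777554310172436))
plug0 [(0.49, [386.0, 235.0]), (0.48, [367.0, 208.0]), (0.47, [407.0, 192.0]), (0.39, [362.0, 233.0])] [(0.58, [322.0, 187.0]), (0.52, [336.0, 193.0]), (0.49, [342.0, 186.0]), (0.42, [311.0, 169.0]), (0.4, [313.0, 192.0])]
```

carry_out(deltas=[[[0,0.002,0.005,0,-1],[0,0.002,0.005,0,-0.6],[0,0.002,0.005,0,-0.3],[0,0.002,0.005,0,0.2],[0,0.002,0.005,0,0.6]]])

```text
clock: 34.85
tool_pos: [0.5796, 0.2279, 0.0577]
orientation: [-156.6, -0.1, -77.4]
force: [-0.3, 0.5, 0.8]
opening: 0.0404
gripper_force: 0.0
```

carry_out(deltas=[[[0,0,0,0,1],[0,0,0,0,1],[0,0,0,0,1],[0,0,0,0,1]]])

```text
clock: 35.25
tool_pos: [0.5795, 0.2278, 0.0575]
orientation: [-156.6, -0.1, -77.4]
force: [0.5, 0.4, 0.2]
opening: 0.0721
gripper_force: 0.0
```

```bash
python3 o.py; python3 w.py
```

```text
{'clock': 35.25, 'joint_pos': [24.781, 9.934, -57.181, 89.777, -4.879, -100.961], 'tool_pos': [0.579, 0.228, 0.058], 'orientation': [-156.647, -0.086, -77.409], 'force': [0.489, 0.362, 0.243], 'opening': 0.072, 'gripper_force': 0.0}
[[ 0.218 -0.896  0.387]
 [-0.976 -0.201  0.085]
 [ 0.002 -0.396 -0.918]]
model lip [0.723 0.259 0.004] tilt 1.689755355164532
scoop_lip [(0.97, [147.0, 160.0])] [(0.58, [193.0, 364.0]), (0.56, [313.0, 194.0])]
(array([0.721, 0.262, 0.005]), np.float64(0.002926460597482791))
plug0 [(0.68, [365.0, 206.0]), (0.52, [404.0, 194.0]), (0.46, [373.0, 218.0]), (0.46, [384.0, 238.0])] [(0.62, [345.0, 183.0]), (0.6, [314.0, 191.0]), (0.52, [336.0, 195.0]), (0.43, [308.0, 166.0]), (0.41, [324.0, 192.0])]
```

carry_out(deltas=[[[0,0,-0.01,0,1],[0,0,-0.04,0,1],[0,0,-0.1,0,1],[0,0,-0.18,0,1],[0,0,-0.28,0,1]]])

```text
clock: 36.05
tool_pos: [0.5562, 0.223, 0.1079]
orientation: [-156.8, -0.1, -77.4]
force: [2.5, 0.7, 1.5]
opening: 0.0877
gripper_force: 0.0
```

carry_out(deltas=[[[0,0,-0.12,0,1],[0,0,-0.24,0,1],[0,0,-0.36,0,1],[0,0,-0.45,0,1],[0,0,-0.5,0,1]]])

```text
clock: 36.55
tool_pos: [0.5189, 0.2151, 0.2025]
orientation: [-156.6, 0.0, -77.4]
force: [0.6, -0.4, 0.3]
opening: 0.0873
gripper_force: 0.0
```

carry_out(deltas=[[[0,0,0,0,1],[0,0,0,0,1],[0,0,0,0,1]]])

```text
clock: 36.85
tool_pos: [0.5189, 0.2139, 0.1994]
orientation: [-156.7, -0.2, -77.4]
force: [-0.5, 0.2, 0.8]
opening: 0.0875
gripper_force: 0.0
```

```bash
python3 o.py; python3 - <<'E'
from h import *
S=ctrl.snapshot('side');T=ctrl.snapshot('top')
for n in ('scoop','scoop_lip','scoop_grip','carton','pump','element'):
    a=ctrl.spot_point(T,n);b=ctrl.spot_point(S,n)
    print(n,tri([T,S],[a[0]['centre'],b[0]['centre']]) if a and b else (a[:1],b[:1]))
for P in (T,S): print([(r['p'],(ray(P,r['centre'],.012)[:2]-[.604,-.227]).round(3).tolist()) for r in ctrl.spot_point(P,'plug0')[:6]])
E
```

```text
{'clock': 36.85, 'joint_pos': [52.279, -5.396, -42.699, 24.9, -37.139, -57.619], 'tool_pos': [0.519, 0.214, 0.199], 'orientation': [-156.739, -0.15, -77.437], 'force': [-0.458, 0.153, 0.78], 'opening': 0.088, 'gripper_force': 0.0}
[[ 0.218 -0.896  0.386]
 [-0.976 -0.201  0.084]
 [ 0.003 -0.395 -0.919]]
scoop (array([0.65755412, 0.24586831, 0.00339973]), np.float64(0.0046890867410169365))
scoop_lip (array([0.72321929, 0.26251944, 0.01085299]), np.float64(0.0022789145265561164))
scoop_grip (array([0.56227163, 0.2207345 , 0.08835494]), np.float64(0.009500623315091121))
carton (array([ 0.66746318, -0.00465582,  0.00762548]), np.float64(0.003987723583336258))
pump (array([ 0.47366524,  0.00871388, -0.00844398]), np.float64(0.0012219444243951434))
element (array([0.78597683, 0.00183906, 0.00919878]), np.float64(0.0025458096729718705))
[(0.68, [-0.041, 0.019]), (0.59, [0.048, -0.074]), (0.42, [-0.053, -0.029])]
[(0.43, [0.04, -0.065])]
```

Scoop at (0.658, 0.246), about 13 mm from the mat's centre and flat; plugs in the bin; bystanders unmoved; gripper clear. Handing in.

```bash
python3 -c "
from plant import ctrl
print(ctrl.close_job())"
```

```text
the job is handed in; nothing more can be done
None
```

Job handed in at about 37 s, with no verdict returned: by the cameras all five plugs are in the bin, the empty scoop lies flat on its mat about 13 mm from the mat's centre, the carton, pump and heating element have not moved, and the gripper is clear; one brief wrist-force spike of about 74 N occurred when a wrist joint hit its range limit during the approach (joint 4 read 95.54 against 95.51 degrees).

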